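# Stow the bonsai tools in the sprung cradle

### The arm

A 7-joint arm with a two-finger parallel gripper is mounted at the origin on the work surface. World frame = base frame: x ahead of the robot, y to its left, z up, the work surface at z = 0. Lengths are in m, angles in rad, forces in N, time in s.
With the tool pointing down it reaches from about 0.4 to 0.85 m from the base axis. Payload 10.4 kg.
Tool frame: the origin (TCP) lies at the very end of the fingers, on their centre line; the grasp point (between the pads) lies 19 mm behind it; z points along the fingers, y is the line along which they close (so a half turn about z gives the same grasp; the last joint's range is limited). The gripper opens to 87 mm and grips with 3 to 60 N. Pads are 19 mm wide; open, the fingers measure 117 mm over their backs; the gripper's body (75 mm by 190 mm) begins 51 mm behind the grasp point.
Start: joints at [1.262, 0.332, -0.065, 1.46, 0.022, 1.35, -0.088], TCP at [0.176, -0.6, 0.223] pointing down, gripper open.
Joint ranges: [-2.6, 2.6], [-0.5, 2.12], [-1.47, 1.34], [0.16, 2.42], [-1.27, 4.41], [0.06, 2.06], [-2.6, 2.6]. Speed limits (rad/s): [2.22, 2.22, 2.79, 2.79, 3.14, 3.14, 3.14].

### API

Orientations are given as a unit quaternion [x, y, z, w].
In Python, from bench import status, camera, order gives the robot as it stands.
- The arm moves only by the tool jog_arm, never from a script. Its argument "plan" is a list of rows, each a list of 7 numbers: the turn, a rotation vector about the tool's x, y, z in rad, then the shift along the tool's x, y, z in mm, then the opening, from -1 (shut) to 1 (fully open). A call has 1 to 12 rows; each row is the pose to reach, as a shift and turn from the pose commanded when the call began, along the tool's axes at that moment; what a row does not reach only later rows make up. A row lasts 1/10 s, in which the tool goes at most 50 mm and 8.59 degrees, less where a joint would pass 70% of its speed; a pose out of reach is approached as far as the arm can. A call with a gripper value outside its range is refused whole. The fingers move at their own pace and stop on an object; "squeeze" is the grip in N (left out, the last holds). Time passes only in rows, so rows that repeat a pose let the fingers close. It gives the time, the measured TCP pose, the force, the opening and the grip force at its end, in the units of the state.
- status.read_state(): the state, without advancing time (a new reading comes with each control period).
- camera(name): name is "side" or "top"; returns a dict with "image" (384x512x3 uint8, red, green, blue), "z_map" (384x512 float32, m along the optical axis (not along the pixel's ray), 0 where there is no reading), "fx", "fy", "cx", "cy" (pixels), "k1" (the pictures are not rectified: a ray, as slopes to the right and down, at radius r is drawn at 1 + k1 r^2 times it, then the intrinsics apply), "world_from_camera" (4x4, takes a point from camera to world coordinates). Camera axes: x right, y down, z forward; pixel columns grow to the right and rows downward; lengths in m; the calibration is good to about 2 mm. A picture is of the moment at which its call begins.
- order.close_job(): hands the job in; it is judged then, once.
The state is a dict: "time": time; "joint_positions": joint angles; "joint_vel": joint speeds; "joint_torque": joint torques, N m; "ee_pos": TCP position; "eef_rot": TCP orientation; "ft_force": force on the tool from outside, world axes, zero at the start; "torque": the same for the moment, N m; "width": finger opening in m; "grip_force": force on a finger pad.
Only numpy, scipy, OpenCV 4.12 (cv2) and the standard library are available. Lean on these libraries where they do the work, as an engineer would, in place of code of your own. Each camera call takes 0.05 s, during which the arm holds its last target. There are 200 camera calls.

### The job

Take the root hook and the soil scoop out of the white planter and lay them flat in the wooden cradle, one in each lane, both the same way round: the working end pushes back the sprung block and the handle end drops in behind the fixed lip, so that the spring holds the tool; the scoop lies with its hollow up. The lane trays do not always stand in the same spot, so feel for the block. Work gently, without ramming the blocks or the wood, and leave everything else on the bench as it stands.

Things in the scene. Friction and masses are not known exactly. Their poses are not given: they have to be found in the camera images.
- root_hook: stainless root hook, about 140 g: handle, 8 mm shank, one claw curled sideways (36 mm wide, 8 mm high). 250 mm long, flat underside. Origin: mid-length, on the underside; x to the handle end (+125 mm), working end at x = -125 mm, z up when it lies right side up. Handle: bar from x = -5 to 125 mm, 20 mm wide (y), 18 mm high (z 0 to 18). Balance point near x = -15 mm.
- soil_scoop: aluminium soil scoop, about 130 g: blade 56 mm wide, sides 24 mm high, hollow to +z, front edge 3 mm. 250 mm long, flat underside. Origin: mid-length, on the underside; x to the handle end (+125 mm), working end at x = -125 mm, z up when it lies right side up. Handle: bar from x = -5 to 125 mm, 20 mm wide (y), 18 mm high (z 0 to 18). Balance point near x = -15 mm.
- root_hook_tip (a point): outermost point of the hook's working end, at (-125, 0, 3) mm in the hook's frame
- soil_scoop_tip (a point): middle of the scoop's front edge, at (-125, 0, 3) mm in the scoop's frame
- root_hook_grip (a point): point on the hook handle's axis, clear of the planter at the start, at (62, 0, 9) mm in the hook's frame; axes as the hook's
- soil_scoop_grip (a point): the same point of the scoop's handle, at (62, 0, 9) mm in its frame
- planter: white rectangular ceramic planter, fixed: 142 (x) by 230 (y) by 80 mm high, walls and floor 8 mm. Origin: centre of its underside. The two tools lean in it at about 31 degrees, about 50 mm either side of its middle (y): working end on the floor at the -x wall, handle over the +x rim, pointing up and away from the robot.
- cradle: fixed base of the wooden cradle, 365 x 206 mm; origin: underside, on the bench; z up. Two lane trays (y = +50, -50 mm) slide stiffly along x on it; each stands anywhere up to 10 mm either side of its middle, which is not measured: feel for it. A tray has a sprung block at its -x end and a fixed lip at its +x end, 240 mm apart: a 250 mm tool fits only with the block pushed back.
- lane_left (a point): lane at cradle y = +50 mm: where the origin of a laid tool belongs if its tray stands in the middle. x values for a tray in its middle (cradle frame): head rest -87 to -63 mm, handle saddle -2 to 18 mm (tops z = 40 mm, where the underside rests), 2 cheeks on the saddle 28 mm apart, 13 mm high; lip face 127 mm, lip top z = 53 mm; tray floor z = 14 mm.
- lane_right (a point): the same for the lane at cradle y = -50 mm
- block_left (a joint): sprung block of the lane at y = +50 mm: distance pushed back towards cradle -x (m): 0 free (face at cradle x = -113 mm if the tray stands in its middle), about 0.010 with a tool held, 0.016 at its stop. Spring 400 N/m. Face 46 mm wide, z from 32 to 66 mm.
- block_right (a joint): the same for the lane at y = -50 mm
- mallet: small wooden mallet, handle 20 mm thick, 215 mm long in all, head 44 mm thick, lying on the bench; bystander. Origin: under its middle.
- tea_cup: blue-white ceramic cup, 72 mm wide, 62 mm high; bystander. Origin: under its middle.
- feed_bottle: white plastic bottle, 60 mm wide, 110 mm high; bystander. Origin: under its middle.
- clay_pot: small terracotta pot, 92 mm wide, 78 mm high; bystander. Origin: under its middle.
- pebble: smooth pale stone, 56 mm wide, 23 mm high; bystander. Origin: under its middle.

How it is judged:
At the end, for the whole second after the job is handed in: Each tool lies at rest in its own lane of the cradle (9 mm sideways, 15 mm lengthwise for the tray's play, 4 mm in height, 0.08 rad in direction, 0.05 rad in tilt), right side up, working end at the sprung block, handle end behind the lip, and both blocks stand pushed back by 5 to 15.5 mm ((y of root_hook in the frame of cradle between 0.041 and 0.059 m or y of root_hook in the frame of cradle between -0.059 and -0.041 m) and x of root_hook in the frame of cradle between -0.013 and 0.017 m and z of root_hook in the frame of cradle between 0.036 and 0.044 m and x of each of root_hook_tip, soil_scoop_tip in the frame of cradle below -0.1 m and angle between each of root_hook, soil_scoop's own z axis and vertical below 0.05 rad and angle between the x axis of each of root_hook, soil_scoop and the x axis of cradle, either way round below 0.08 rad and linear speed of each of root_hook, soil_scoop below 0.02 m/s and (y of soil_scoop in the frame of cradle between 0.041 and 0.059 m or y of soil_scoop in the frame of cradle between -0.059 and -0.041 m) and x of soil_scoop in the frame of cradle between -0.013 and 0.017 m and z of soil_scoop in the frame of cradle between 0.036 and 0.044 m and distance between root_hook and soil_scoop above 0.07 m and value of joint block_left between 0.005 and 0.0155 m and value of joint block_right between 0.005 and 0.0155 m); the robot touches nothing.
It fails at once if a tool is rammed against the cradle (over 35 N) (contact force between any of root_hook, soil_scoop and cradle above 35 N).
It fails at once if the hand or arm presses the cradle hard (over 35 N) (contact force between any of the fingers, the arm and cradle above 35 N).
It fails at once if a bystander is moved more than 30 mm (distance of any of mallet, tea_cup, feed_bottle, clay_pot, pebble from where it was at the start of the episode above 0.03 m).
It also fails if it takes over 67 s, if anything falls off the work surface, if the arm or the gripper's body presses on something with over 40 N, if the wrist force passes 120 N, or if a joint passes its speed limit or range.

## Working session

There is one attempt and no reset: what is moved stays moved. The work goes in short steps, Python scripts to look and compute and a tool call to move; the robot and the scene stay as the last step left them, time stands still between calls to the robot, and variables do not carry over. Pictures are saved under pics/ and viewed, at most 10 in all, crops included, and the job is handed in when it is done.

Besides the shell and the picture viewer there is one more tool, called as name([rows], argument=value, ...), one row to a line, values as JSON. jog_arm: Moves the arm, as the interface text tells. Its arguments: {"type":"object","properties":{"plan":{"type":"array"},"squeeze":{"type":"number"}},"required":["plan"]}

```bash
mkdir -p pics; ls; python3 - <<'E'
from bench import status,camera
import cv2,numpy as np
print(status.read_state())
for n in("top","side"):
    c=camera(n); cv2.imwrite(f"pics/{n}0.png",cv2.resize(c["image"][:,:,::-1],(800,600)))
    np.savez(f"{n}0.npz",**c); print(n,c["fx"],c["fy"],c["cx"],c["cy"],c["k1"],c["world_from_camera"])
E
```

```text
pics
{'time': 0.0, 'joint_positions': array([ 1.2623758 ,  0.3328914 , -0.06466922,  1.46095858,  0.02162862,
        1.34991857, -0.08847897]), 'joint_vel': array([-0.00029146, -0.00032714,  0.00014028,  0.0021868 ,  0.00056392,
        0.00036994, -0.00048507]), 'joint_torque': array([ 2.30604437e-04, -6.23251891e+01,  2.49871990e-02, -3.89905787e+01,
       -6.13515987e-02,  3.93851101e-02,  8.44989768e-05]), 'ee_pos': array([ 0.17606809, -0.59926837,  0.22173345]), 'eef_rot': array([ 9.89804032e-01,  1.42433954e-01, -1.58387940e-04, -7.22814330e-04]), 'ft_force': array([ 0.77258191,  0.93368454, -0.23341964]), 'torque': array([ 0.02928373,  0.03282746, -0.02422562]), 'grip_force': 0.0, 'width': 0.08685073190102349}
top 374.5767359728467 374.5767359728467 256.1992597112016 189.94378083825725 -0.07582785869960408 [[ 0.00610671 -0.97940664  0.20180522  0.31905084]
 [-0.99996158 -0.00725004 -0.00492681 -0.00772778]
 [ 0.00628844 -0.20176738 -0.97941328  1.17988174]
 [ 0.          0.          0.          1.        ]]
side 405.420905230744 405.420905230744 253.01165679681796 191.48203006998187 0.01699230929929002 [[-0.97542631 -0.14461075  0.16622647  0.32382248]
 [-0.21944963  0.70489527 -0.67451058  0.77311889]
 [-0.01963078 -0.6944137  -0.71930817  0.92760978]
 [ 0.          0.          0.          1.        ]]
```

View pics/top0.png

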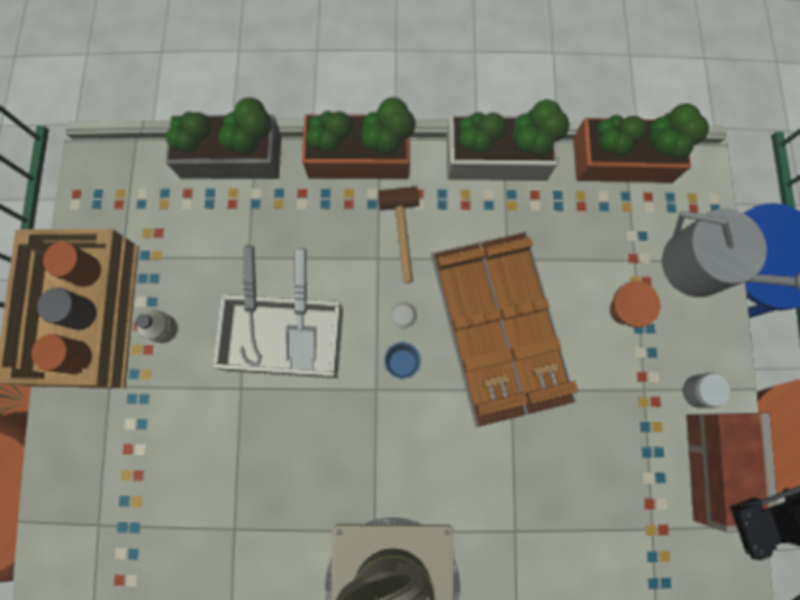

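View pics/side0.png

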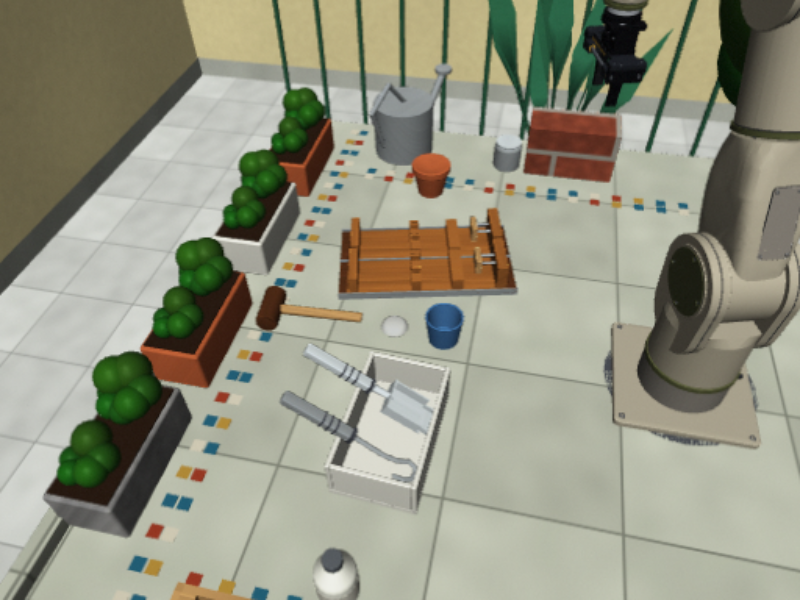

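The top view shows the hook handle from about (250,245) to (250,305) and the scoop handle from (300,250) to (300,310). The cradle spans corners (433,255), (525,235), (575,400) and (478,425), and its sprung blocks (springs at (497,385) and (545,375)) are on the robot side. The side view agrees.

```bash
cat > h.py <<'E'
import numpy as np,cv2
from bench import status,camera
def cloud(c):
    h,w=c["z_map"].shape
    u,v=np.meshgrid(np.arange(w),np.arange(h))
    xd=np.stack([(u-c["cx"])/c["fx"],(v-c["cy"])/c["fy"]],-1).astype(float)
    x=xd.copy()
    for _ in range(8): x=xd/(1+c["k1"]*(x**2).sum(-1,keepdims=True))
    p=np.concatenate([x,np.ones((h,w,1))],-1)*c["z_map"][...,None]
    T=c["world_from_camera"]; return p@T[:3,:3].T+T[:3,3]
def project(c,P):
    T=np.linalg.inv(c["world_from_camera"]); q=np.asarray(P)@T[:3,:3].T+T[:3,3]
    s=q[:,:2]/q[:,2:]; s=s*(1+float(c["k1"])*(s**2).sum(1,keepdims=True))
    return np.stack([s[:,0]*c["fx"]+c["cx"],s[:,1]*c["fy"]+c["cy"]],1)
E
python3 - <<'E'
from h import *
for n in("top","side"):
    c=dict(np.load(n+"0.npz")); W=cloud(c); P=W.reshape(-1,3); ok=c["z_map"].ravel()>0
    x,y,z=P.T
    def m(x0,x1,y0,y1,z0,z1): return P[ok&(x>x0)&(x<x1)&(y>y0)&(y<y1)&(z>z0)&(z<z1)]
    print(n,"bench z",np.median(m(.3,.6,-.02,.02,-.02,.02)[:,2]))
    for nm,a in dict(planter=(.3,.62,.08,.42,.072,.086),cradle=(.25,.75,-.35,-.06,.008,.08)).items():
        q=m(*a)
        if len(q)<20: print(nm,len(q)); continue
        print(nm,len(q),cv2.minAreaRect(q[:,:2].astype(np.float32)*1000))
    # handles above the rim
    q=m(.5,.8,.1,.4,.1,.25)
    print(len(q))
    lab=q[:,1]>.225 if n=="top" else q[:,1]>.225
    for s in(lab,~lab):
        r=q[s]; mu=r.mean(0); d=np.linalg.svd(r-mu,full_matrices=False)[2][0]; d*=np.sign(d[0]); t=(r-mu)@d
        print("handle",len(r),mu,d,mu+d*t.max(),mu+d*t.min(),"elev",np.degrees(np.arcsin(d[2])),"yaw",np.degrees(np.arctan2(d[1],d[0])))
t=dict(np.load("top0.npz"));im=t["image"][:,:,::-1]
a=cv2.resize(im[145:250,130:225],None,fx=5,fy=5,interpolation=2); b=cv2.resize(im[145:275,272:372],None,fx=4.4,fy=4.4,interpolation=2)
cv2.imwrite("pics/a.png",a); cv2.imwrite("pics/b.png",b)
E
```

```text
top bench z -0.0008089525701646672
planter 706 ((473.1605529785156, 222.03150939941406), (230.000244140625, 143.38514709472656), 86.99052429199219)
cradle 6932 ((502.39691162109375, -219.87574768066406), (364.903564453125, 207.36863708496094), 13.520865440368652)
473
handle 245 [0.58451603 0.27057907 0.12647313] [ 0.8603198  -0.03502859  0.50854974] [0.62339359 0.26899614 0.14945432] [0.53735763 0.27249916 0.09859699] elev 30.5672768695781 yaw -2.33155409267224
handle 228 [0.57864874 0.17345583 0.12575675] [ 0.86855781 -0.04450311  0.49358567] [0.61883585 0.17139673 0.14859436] [0.53186138 0.17585312 0.09916835] elev 29.576530682525984 yaw -2.9331526831133825
side bench z -0.00032935572040848626
planter 1057 ((471.94488525390625, 225.4744110107422), (233.35104370117188, 144.61131286621094), 86.52136993408203)
cradle 4782 ((499.59716796875, -216.95819091796875), (363.7449951171875, 214.67013549804688), 13.641345024108887)
772
handle 403 [0.5849011  0.27611365 0.1261137 ] [ 0.86030534 -0.04060034  0.50815976] [0.62608829 0.2741699  0.15044189] [0.53719444 0.27836506 0.09793462] elev 30.54132994921752 yaw -2.7019513891415543
handle 369 [0.57871012 0.17994835 0.12466266] [ 0.87616496 -0.026404    0.48128764] [0.6220799  0.17864136 0.14848618] [0.52960464 0.18142818 0.09768844] elev 28.76953341523632 yaw -1.726136143828819
```

View pics/b.png

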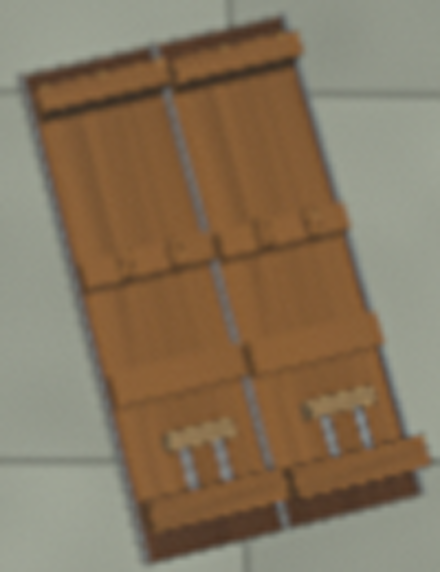

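The crop shows both trays: lips at the far end (top of the crop), saddles with cheeks at about row 240, head rests at about row 360, and sprung blocks at about (200,432) and (340,402). Working ends therefore go towards the robot. Next I fit the tray profiles and the handles.

```bash
cat >> h.py <<'E'
from scipy.spatial.transform import Rotation as Ro
def delta(p,R,s=None):
    s=s or status.read_state(); R0=Ro.from_quat(s["eef_rot"])
    tr=(R0.inv()*R).as_rotvec(); sh=R0.inv().apply(np.asarray(p)-s["ee_pos"])*1000
    return [round(float(v),3) for v in tr]+[round(float(v),1) for v in sh]
def down(yaw,tilt=0): # tool x ahead at yaw(deg); tilt>0: handle end up
    return Ro.from_euler("z",yaw,degrees=True)*Ro.from_euler("y",-tilt,degrees=True)*Ro.from_euler("x",180,degrees=True)
CO=np.array([.5015,-.2190,0]); CY=13.5
def cr(x,y,z): return CO+Ro.from_euler("z",CY,degrees=True).apply([x/1e3,y/1e3,z/1e3])
E
python3 - <<'E'
from h import *
for n in("top","side"):
    c=dict(np.load(n+"0.npz")); P=cloud(c).reshape(-1,3); P=P[c["z_map"].ravel()>0]
    # cradle edges at low height, profile
    L=Ro.from_euler("z",-CY,degrees=True).apply(P-CO)*1000
    m=(abs(L[:,0])<200)&(abs(L[:,1])<110)&(L[:,2]>8); print(n,"cradle bbox",np.percentile(L[m],[.3,99.7],axis=0)[:,:2].round(1).tolist())
    for y0 in(50,-50):
        k=m&(abs(L[:,1]-y0)<(20)); q=L[k]
        hi=lambda a,b,z0:q[(q[:,0]>a)&(q[:,0]<b)&(q[:,2]>z0)][:,0]
        print("lane",y0,"block",[r.round(1) for r in np.percentile(hi(-150,-100,46),[2,98])] if len(hi(-150,-100,46)) else 0,
         "rest",np.percentile(hi(-100,-40,34),[2,98]).round(1),"saddle",np.percentile(hi(-30,40,34),[2,98]).round(1),"lip",np.percentile(hi(110,170,47),[2,98]).round(1),
         "zrest",np.median(q[(q[:,0]>-85)&(q[:,0]<-65)][:,2]).round(1))
    for nm,y0 in(("hook",.272),("scoop",.176)):
        q=P[(abs(P[:,1]-y0)<.03)&(P[:,0]>.5)&(P[:,0]<.7)&(P[:,2]>.1)&(P[:,2]<.2)]
        a=np.radians(31); d=np.array([np.cos(a),0,np.sin(a)]);nn=np.array([-d[2],0,d[0]])
        s=q@d*1e3;t=q@nn*1e3; top=np.percentile(t,85); k=t>top-4
        f=np.polyfit(s[k],t[k],1)
        S=s.max()-63; T=np.polyval(f,S)-9; g=(d*S+nn*T)/1e3
        k2=t>top-3; yy=np.percentile(q[k2][:,1],[3,97])
        fy=np.polyfit(q[k2][:,0],q[k2][:,1],1)
        print(nm,"slope dev deg",np.degrees(f[0]).round(2),"grip x,z",g[[0,2]].round(4),"y edges",yy.round(4),"y at grip",np.polyval(fy,g[0]).round(4),"yaw",np.degrees(fy[0]).round(2))
print("start->above hook", delta([.54,.27,.19],down(-3,31)))
E
```

```text
top cradle bbox [[-179.8, -102.9], [180.4, 101.4]]
lane 50 block [np.float64(-149.4), np.float64(-100.9)] rest [-99.6 -48.1] saddle [13.7 33.2] lip [142.4 160. ] zrest 14.9
lane -50 block [np.float64(-149.0), np.float64(-100.8)] rest [-99.5 -48.8] saddle [13.3 32.9] lip [138.8 157. ] zrest 14.5
hook slope dev deg 0.67 grip x,z [0.5732 0.1109] y edges [0.2621 0.2803] y at grip 0.2721 yaw -2.05
scoop slope dev deg 0.01 grip x,z [0.5681 0.1101] y edges [0.1658 0.1837] y at grip 0.1747 yaw -2.29
side cradle bbox [[-181.1, -101.0], [178.8, 106.9]]
lane 50 block [np.float64(-148.8), np.float64(-100.4)] rest [-91.2 -50.6] saddle [11.  30.6] lip [141.2 155.6] zrest 37.4
lane -50 block [np.float64(-148.6), np.float64(-101.1)] rest [-74.6 -51.4] saddle [ 9.9 27.4] lip [138.3 155.2] zrest 38.2
hook slope dev deg 0.51 grip x,z [0.5755 0.1124] y edges [0.2645 0.2843] y at grip 0.2745 yaw -3.7
scoop slope dev deg -1.01 grip x,z [0.5704 0.1126] y edges [0.1678 0.1871] y at grip 0.1778 yaw -2.76
start->above hook [-0.093, 0.536, 0.33, 594.2, -731.4, 32.7]
```

```bash
cat >> h.py <<'E'
S=np.array([.569,.1765,.111]); H=np.array([.574,.2735,.1115])
def grasp(g,back=0,up=0,yaw=-2.7,tilt=31):
    R=down(yaw,tilt); a=R.as_matrix()[:,2]; return g+a*(.019-back)+[0,0,up],R
E
python3 - <<'E'
from h import *
print(delta([.48,-.25,.27],down(5,10)))
E
```

```text
[-0.019, 0.174, 0.198, 390.0, -249.5, -47.9]
```

jog_arm([
  [0, 0.174, 0.2, 390, -250, -48, 0.4],
  [0, 0.174, 0.2, 390, -250, -48, 0.4],
  [0, 0.174, 0.2, 390, -250, -48, 0.4],
  [0, 0.174, 0.2, 390, -250, -48, 0.4],
  [0, 0.174, 0.2, 390, -250, -48, 0.4],
  [0, 0.174, 0.2, 390, -250, -48, 0.4],
  [0, 0.174, 0.2, 390, -250, -48, 0.4],
  [0, 0.174, 0.2, 390, -250, -48, 0.4],
  [0, 0.174, 0.2, 390, -250, -48, 0.4],
  [0, 0.174, 0.2, 390, -250, -48, 0.4],
  [0, 0.174, 0.2, 390, -250, -48, 0.4],
  [0, 0.174, 0.2, 390, -250, -48, 0.4],
], squeeze=50)

```text
time: 1.3
ee_pos: [0.4794, -0.2503, 0.2701]
eef_rot: [0.995, 0.042, 0.085, -0.012]
ft_force: [0.3, 0.1, 0.2]
width: 0.0615
grip_force: 0.0
```

```bash
python3 - <<'E'
from h import *
s=status.read_state();print(s["ee_pos"],s["width"],s["joint_positions"].round(2));print(delta(*grasp(S,.09)))
E
```

```text
[ 0.47937074 -0.25031042  0.27014388] 0.06149868985967219 [ 0.87  0.05 -0.41  1.71 -0.09  1.25 -1.01]
[-0.063, 0.37, 0.12, 70.6, -420.6, 119.4]
```

jog_arm([
  [-0.063, 0.37, 0.12, 70.6, -420.6, 119.4, 0.4],
  [-0.063, 0.37, 0.12, 70.6, -420.6, 119.4, 0.4],
  [-0.063, 0.37, 0.12, 70.6, -420.6, 119.4, 0.4],
  [-0.063, 0.37, 0.12, 70.6, -420.6, 119.4, 0.4],
  [-0.063, 0.37, 0.12, 70.6, -420.6, 119.4, 0.4],
  [-0.063, 0.37, 0.12, 70.6, -420.6, 119.4, 0.4],
  [-0.063, 0.37, 0.12, 70.6, -420.6, 119.4, 0.4],
  [-0.063, 0.37, 0.12, 70.6, -420.6, 119.4, 0.4],
  [-0.063, 0.37, 0.12, 70.6, -420.6, 119.4, 0.4],
  [-0.063, 0.37, 0.12, 70.6, -420.6, 119.4, 0.4],
  [-0.063, 0.37, 0.12, 70.6, -420.6, 119.4, 0.4],
  [-0.063, 0.37, 0.12, 70.6, -420.6, 119.4, 0.4],
])

```text
time: 2.5
ee_pos: [0.5323, 0.1781, 0.1716]
eef_rot: [0.963, -0.022, 0.267, 0.007]
ft_force: [0.7, 0.5, 0.0]
width: 0.0606
grip_force: 0.0
```

```bash
python3 - <<'E'
from h import *
s=status.read_state();print(s["ee_pos"],s["width"],s["joint_positions"].round(2));print(delta(*grasp(S,.0)))
c=camera("side");uv=project(c,[S])[0].astype(int);print(uv)
u,v=uv; cv2.imwrite("pics/pre.png",cv2.resize(c["image"][max(v-70,0):v+60,max(u-80,0):u+80,::-1],None,fx=4,fy=4,interpolation=2))
E
```

```text
[0.53234392 0.17813762 0.1715575 ] 0.060648862003389356 [ 1.09 -0.34 -1.47  2.09 -0.15  0.6  -1.96]
[0.0, 0.0, 0.001, 0.3, -0.1, 89.8]
[216 235]
```

View pics/pre.png

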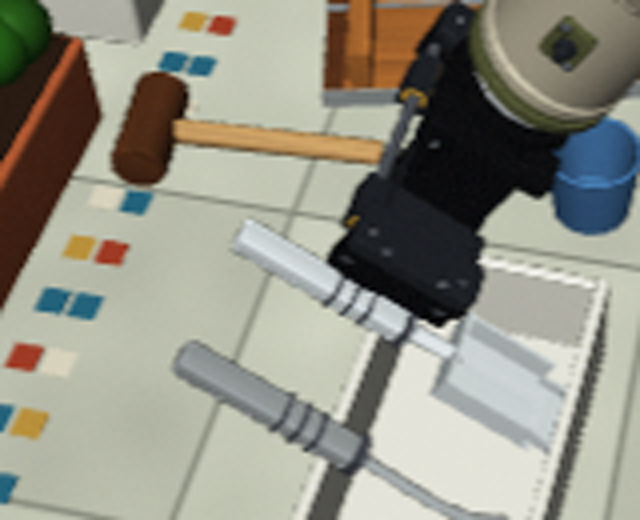

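The crop shows the gripper above the middle of the scoop handle (handle from about (240,235) to (405,330)), lined up with it. I descend along the tool z axis.

jog_arm([
  [0, 0, 0, 0, 0, 20, 0.4],
  [0, 0, 0, 0, 0, 40, 0.4],
  [0, 0, 0, 0, 0, 55, 0.4],
  [0, 0, 0, 0, 0, 70, 0.4],
  [0, 0, 0, 0, 0, 80, 0.4],
  [0, 0, 0, 0, 0, 90, 0.4],
  [0, 0, 0, 0, 0, 90, 0.4],
  [0, 0, 0, 0, 0, 90, -0.2],
  [0, 0, 0, 0, 0, 90, -0.6],
  [0, 0, 0, 0, 0, 90, -1],
  [0, 0, 0, 0, 0, 90, -1],
  [0, 0, 0, 0, 0, 90, -1],
], squeeze=50)

```text
time: 3.75
ee_pos: [0.5288, 0.1537, 0.1394]
eef_rot: [0.962, -0.02, 0.274, -0.001]
ft_force: [-0.5, 0.2, -0.0]
width: 0.0284
grip_force: 0.0
```

```bash
python3 - <<'E'
from h import *
s=status.read_state();print(s["joint_positions"].round(2),s["grip_force"],s["width"]);p,R=grasp(S)
print(delta(p+[.03,0,.11],R))
E
```

```text
[ 1.21 -0.5  -1.47  2.18 -0.59  0.54 -1.56] 0.0 0.028432922187994786
[-0.016, -0.014, 0.0, 101.5, -26.3, -13.6]
```

The descent did not happen: the arm ran into joint limits (j2 at -0.5, j3 at -1.47) because the elbow drifted sideways. I'll identify the kinematics from the recorded states to find a path that avoids this.

```bash
cat > fk.py <<'E'
import numpy as np
from scipy.spatial.transform import Rotation as Ro
def fk(q,p,sg):
    ax="zyzyzyz"; R=Ro.identity(); x=np.zeros(3)
    # p: links z d1,d3,d5,d7 ; x offsets a(4): after j2, at elbow, after elbow, wrist
    for i in range(7):
        R=R*Ro.from_euler(ax[i],sg[i]*q[i])
        if i==0: x=x+R.apply([p[4],0,p[0]])
        if i==2: x=x+R.apply([p[5],0,p[1]])
        if i==4: x=x+R.apply([-p[5],0,p[2]])
        if i==5: x=x+R.apply([p[6],0,0])
        if i==6: x=x+R.apply([0,0,p[3]])
    return x,R*Ro.from_euler("z",p[7])
E
cat > fit.py <<'E'
from fk import *; from bench import status; import itertools; from scipy.optimize import least_squares
s=status.read_state()
D=[([1.2623758,.3328914,-.06466922,1.46095858,.02162862,1.34991857,-.08847897],[.17606809,-.59926837,.22173345],[.989804032,.142433954,-1.58e-4,-7.2e-4]),
([.87,.05,-.41,1.71,-.09,1.25,-1.01],[.47937,-.25031,.27014],[.995,.042,.085,-.012]),
([1.09,-.34,-1.47,2.09,-.15,.6,-1.96],[.53234,.17814,.17156],[.963,-.022,.267,.007]),
(s["joint_positions"],s["ee_pos"],s["eef_rot"])]
best=[]
for sg in itertools.product([1,-1],[1],[1,-1],[1],[1,-1],[1],[1,-1]):
  for m in(0,1.57,3.14,-1.57):
    def f(p):
        r=[]
        for q,x,o in D:
            a,R=fk(q,p,sg); r+=list((a-x)*3)+list((R.inv()*Ro.from_quat(o)).as_rotvec())
        return r
    o=least_squares(f,[.34,.4,.4,.25,0,0,0,m]); best.append((o.cost,sg,o.x.round(4)))
best.sort(key=lambda b:b[0])
for b in best[:3]: print(b)
print(s["joint_positions"])
import json; json.dump([list(map(float,best[0][2])),best[0][1]],open("fk.json","w"))
E
python3 fit.py
```

```text
(np.float64(0.008132412604099826), (-1, 1, -1, 1, -1, 1, -1), array([0.1277, 0.4759, 0.3638, 0.3481, 0.0743, 0.1006, 0.0759, 1.5719]))
(np.float64(0.008132412604099831), (-1, 1, -1, 1, -1, 1, -1), array([0.1277, 0.4759, 0.3638, 0.3481, 0.0743, 0.1006, 0.0759, 1.5719]))
(np.float64(0.008132412604099836), (-1, 1, -1, 1, -1, 1, -1), array([0.1277, 0.4759, 0.3638, 0.3481, 0.0743, 0.1006, 0.0759, 1.5719]))
[ 1.20686731 -0.49899682 -1.46814058  2.17555588 -0.586285    0.53909448
 -1.56218675]
```

jog_arm([
  [0, 0, 0, 0, 0, 0, 0.4],
  [0, 0, 0, 0, 0, 0, 0.4],
  [0, 0, 0, 0, 0, 0, 0.4],
  [0, 0, 0, 0, 0, -30, 0.4],
  [0, 0, 0, 0, 0, -60, 0.4],
  [0, 0, 0, 0, 0, -90, 0.4],
  [0, 0, 0, 30, 50, -100, 0.4],
  [0, 0, 0, 60, 100, -100, 0.4],
  [0, 0, 0, 60, 150, -100, 0.4],
  [0, 0, 0, 60, 150, -100, 0.4],
])

```text
time: 4.75
ee_pos: [0.5212, -0.0026, 0.2536]
eef_rot: [0.962, -0.023, 0.274, -0.002]
ft_force: [-0.4, 2.0, -0.9]
width: 0.0607
grip_force: 0.0
```

```bash
python3 - <<'E'
import re
t=open("fit.py").read()
t=t.replace('(s["joint_positions"],s["ee_pos"],s["eef_rot"])]','([1.20686731,-.49899682,-1.46814058,2.17555588,-.586285,.53909448,-1.56218675],[.5288,.1537,.1394],[.962,-.02,.274,-.001]),\n(s["joint_positions"],s["ee_pos"],s["eef_rot"])]')
t=t.replace('for b in best[:3]: print(b)','b=best[0];print(b)\nfor q,x,o in D:\n    a,R=fk(q,b[2],b[1]);print(((a-x)*1e3).round(1),(R.inv()*Ro.from_quat(o)).as_rotvec().round(3))')
open("fit.py","w").write(t)
E
python3 fit.py; python3 -c "
from bench import status;s=status.read_state();print(s['ee_pos'],s['eef_rot'])"
```

```text
(np.float64(0.009089281741090067), (-1, 1, -1, 1, -1, 1, -1), array([0.1256, 0.4627, 0.3676, 0.3339, 0.0729, 0.1009, 0.0744, 1.5714]))
[38.9 12.3 -8.2] [-0.    -0.    -0.001]
[0.1 0.8 5. ] [-0.002 -0.    -0.009]
[-2.9 -5.7 -0.5] [-0.    -0.002  0.012]
[ 0.8 -2.4 -4.6] [-0.001 -0.    -0.002]
[0.9 9.6 8.6] [-0.    -0.    -0.001]
[ 0.73951344 -0.35479664 -0.696634    2.12620146 -0.32583547  0.75029476
 -1.43083998]
[ 0.5212417  -0.0025963   0.25355963] [ 0.96153874 -0.02301952  0.27369866 -0.00154899]
```

```bash
cat > fit2.py <<'E'
from fk import *; from bench import status; import json
s=status.read_state()
D=json.load(open("D.json")) if __import__("os").path.exists("D.json") else [
([1.2623758,.3328914,-.06466922,1.46095858,.02162862,1.34991857,-.08847897],[.17606809,-.59926837,.22173345]),
([.87,.05,-.41,1.71,-.09,1.25,-1.01],[.47937,-.25031,.27014]),
([1.09,-.34,-1.47,2.09,-.15,.6,-1.96],[.53234,.17814,.17156]),
([1.20686731,-.49899682,-1.46814058,2.17555588,-.586285,.53909448,-1.56218675],[.5288,.1537,.1394])]
D.append((list(s["joint_positions"]),list(s["ee_pos"]))); json.dump(D,open("D.json","w"))
sg=[-1,1,-1,1,-1,1,-1]
def Rs(q):
    R=Ro.identity();o=[]
    for i in range(7): R=R*Ro.from_euler("zyzyzyz"[i],sg[i]*q[i]); o.append(R.as_matrix())
    return o
# unknown: base z+base x; after j2(frame idx2): x,y,z ; idx4: x,y,z ; idx5: x,y ; idx6 z ; idx0 x,y
cols=[(0,0),(0,1),(0,2),(2,0),(2,1),(2,2),(4,0),(4,1),(4,2),(5,0),(5,1),(6,2)]
p0=np.array([0,0,.3,0,0,.42,0,0,.4,0,0,.3])
A=[];b=[]
for q,x in D:
    r=Rs(q); A.append(np.stack([r[i][:,k] for i,k in cols],1)); b.append(x)
A=np.vstack(A);b=np.hstack(b); lam=.02
W=np.diag([1.]*12)*lam
p=p0+np.linalg.solve(A.T@A+W.T@W,A.T@(b-A@p0))
print(dict(zip(cols,p.round(4))));print(((A@p-b)*1e3).round(1))
json.dump([list(p),sg],open("fk2.json","w"))
E
python3 fit2.py
```

```text
{(0, 0): np.float64(-0.0001), (0, 1): np.float64(-0.021), (0, 2): np.float64(0.267), (2, 0): np.float64(-0.0016), (2, 1): np.float64(-0.028), (2, 2): np.float64(0.4476), (4, 0): np.float64(0.007), (4, 1): np.float64(0.0019), (4, 2): np.float64(0.4955), (5, 0): np.float64(0.0027), (5, 1): np.float64(0.0019), (6, 2): np.float64(0.3515)}
[ 0.2  0.9  0.7  0.  -1.7 -0.8 -0.1  0.1  0.2 -0.3  0.1  0.3  0.6  0.8
 -0.4]
```

```bash
cat > sim.py <<'E'
from h import *; import json
pp,sg=json.load(open("fk2.json")); cols=[(0,0),(0,1),(0,2),(2,0),(2,1),(2,2),(4,0),(4,1),(4,2),(5,0),(5,1),(6,2)]
LO=np.array([-2.6,-.5,-1.47,.16,-1.27,.06,-2.6]);HI=np.array([2.6,2.12,1.34,2.42,4.41,2.06,2.6])
def FK(q):
    R=Ro.identity();x=np.zeros(3)
    for i in range(7):
        R=R*Ro.from_euler("zyzyzyz"[i],sg[i]*q[i]); M=R.as_matrix()
        for (j,k),v in zip(cols,pp):
            if j==i: x=x+M[:,k]*v
    return x,R*Ro.from_euler("z",1.5714)
def J(q):
    x,R=FK(q);o=np.zeros((6,7))
    for i in range(7):
        e=q.copy();e[i]+=1e-5;x2,R2=FK(e);o[:3,i]=(x2-x)/1e-5;o[3:,i]=(R2*R.inv()).as_rotvec()/1e-5
    return o
def go(q,p,R,N=40,w=np.ones(7)):
    """min-norm differential IK along straight line to pose"""
    q=np.array(q,float);x0,R0=FK(q);dr=(R0.inv()*R).as_rotvec()
    for t in np.linspace(0,1,N+1)[1:]:
        xt=x0+(p-x0)*t;Rt=R0*Ro.from_rotvec(dr*t)
        for _ in range(4):
            x,Rc=FK(q);e=np.r_[xt-x,(Rt*Rc.inv()).as_rotvec()]
            Jq=J(q)*w; q=np.clip(q+w*(Jq.T@np.linalg.solve(Jq@Jq.T+1e-5*np.eye(6),e)),LO,HI)
    x,Rc=FK(q); return q,np.linalg.norm(p-x)*1e3,np.degrees((R*Rc.inv()).magnitude())
E
python3 - <<'E'
from sim import *
q0=[1.2623758,.3328914,-.06466922,1.46095858,.02162862,1.34991857,-.08847897]
R=Ro.from_quat([.995,.042,.085,-.012])
q,a,b=go(q0,np.array([.4794,-.2503,.2701]),R);print(q.round(2),a,b,"meas .87 .05 -.41 1.71 -.09 1.25 -1.01")
q,a,b=go([.87,.05,-.41,1.71,-.09,1.25,-1.01],*grasp(S,.09));print(q.round(2),a,b,"meas 1.09 -.34 -1.47 2.09 -.15 .6 -1.96")
s=status.read_state();qc=s["joint_positions"]
for tilt in(-20,-10,0,10):
  # sequence: from current to hover, pre, grasp, lift, cradle
  for nm,g in(("S",S),("H",H)):
    q,a,b=go(qc,[.56,.1,.24],down(-2.7,tilt)); q,a,b=go(q,*grasp(g,.09,tilt=tilt)); 
    q2,a2,b2=go(q,*grasp(g,0,tilt=tilt));print(tilt,nm,q.round(2),round(a,1),round(b,1),q2.round(2),round(a2,1),round(b2,1))
    q3,a3,b3=go(q2,grasp(g,0,tilt=tilt)[0]+[0.02,0,.12],down(-2.7,tilt))
    q4,a4,b4=go(q3,cr(62,-50,130),down(13.5,tilt-31)); q5,a5,b5=go(q4,cr(77,-50,40),down(13.5,tilt-31))
    print("   lift",round(a3,1),"cradle",q4.round(2),round(a4,1),round(b4,1),q5.round(2),round(a5,1),round(b5,1))
E
```

```text
[ 0.85  0.05 -0.39  1.71 -0.09  1.25 -1.01] 6.730369402342474e-13 1.9464223214186584e-14 meas .87 .05 -.41 1.71 -.09 1.25 -1.01
[ 0.84 -0.11 -1.36  2.09  0.31  0.64 -2.37] 2.8339238606382893e-07 3.925119375907849e-09 meas 1.09 -.34 -1.47 2.09 -.15 .6 -1.96
-20 S [ 0.2   0.76 -0.86  1.17  0.35  1.72 -2.2 ] 0.0 0.0 [ 0.23  0.78 -0.85  1.35  0.36  1.55 -2.22] 0.0 0.0
   lift 0.0 cradle [ 0.23  1.05 -0.15  0.79  0.46  2.06 -1.16] 28.3 4.6 [ 0.21  1.18 -0.14  0.74  0.44  2.06 -1.2 ] 0.8 0.1
-20 H [ 0.02  0.83 -0.85  1.05  0.35  1.75 -2.32] 0.0 0.0 [ 0.06  0.84 -0.85  1.23  0.37  1.57 -2.34] 0.0 0.0
   lift 0.0 cradle [ 0.23  1.05 -0.15  0.79  0.46  2.06 -1.16] 28.4 4.6 [ 0.21  1.18 -0.14  0.74  0.44  2.06 -1.2 ] 0.9 0.1
-10 S [ 0.28  0.61 -0.91  1.37  0.37  1.53 -2.23] 0.0 0.0 [ 0.28  0.66 -0.88  1.5   0.41  1.37 -2.26] 0.0 0.0
   lift 0.0 cradle [ 0.49  0.99 -0.66  0.93  0.7   2.06 -1.35] 3.2 0.5 [ 0.47  1.1  -0.64  0.91  0.72  1.98 -1.38] 0.0 0.0
-10 H [ 0.09  0.69 -0.9   1.25  0.4   1.56 -2.36] 0.0 0.0 [ 0.1   0.73 -0.88  1.39  0.43  1.4  -2.39] 0.0 0.0
   lift 0.0 cradle [ 0.49  0.99 
[... 316 characters left out ...]
0 0.0
0 H [ 0.16  0.55 -0.95  1.44  0.45  1.38 -2.43] 0.0 0.0 [ 0.14  0.63 -0.91  1.53  0.52  1.23 -2.47] 0.0 0.0
   lift 0.0 cradle [ 0.6   0.88 -0.73  1.08  0.65  1.89 -1.37] 0.0 0.0 [ 0.57  0.99 -0.7   1.09  0.69  1.79 -1.41] 0.0 0.0
10 S [ 0.47  0.31 -1.05  1.74  0.4   1.13 -2.31] 0.0 0.0 [ 0.38  0.44 -0.96  1.79  0.55  1.   -2.41] 0.0 0.0
   lift 0.0 cradle [ 0.72  0.77 -0.79  1.23  0.6   1.71 -1.38] 0.0 0.0 [ 0.69  0.88 -0.76  1.25  0.65  1.6  -1.42] 0.0 0.0
10 H [ 0.22  0.42 -1.02  1.62  0.52  1.2  -2.52] 0.0 0.0 [ 0.16  0.54 -0.94  1.68  0.63  1.07 -2.59] 0.0 0.0
   lift 0.0 cradle [ 0.73  0.78 -0.81  1.23  0.61  1.71 -1.38] 0.0 0.0 [ 0.69  0.89 -0.77  1.25  0.66  1.6  -1.42] 0.0 0.0
```

```bash
python3 - <<'E'
from sim import *
print(delta(*grasp(S,.08,tilt=3)), grasp(S,.08,tilt=3)[0])
q,a,b=go(status.read_state()["joint_positions"],*grasp(S,.08,tilt=3));print(q.round(2),a,b)
E
```

```text
[-0.016, -0.502, -0.001, -13.2, -179.7, 91.1] [0.56581105 0.17665039 0.1719164 ]
[ 0.42  0.45 -1.03  1.62  0.43  1.26 -2.3 ] 3.065703529144609e-13 3.800976395452905e-14
```

jog_arm([
  [0, -0.15, 0, 10, -40, 10, 0.4],
  [-0.01, -0.3, 0, 10, -80, 20, 0.4],
  [-0.016, -0.45, 0, 0, -120, 50, 0.4],
  [-0.016, -0.502, 0, -13.2, -160, 75, 0.4],
  [-0.016, -0.502, 0, -13.2, -180, 91, 0.4],
  [-0.016, -0.502, 0, -13.2, -180, 91, 0.4],
  [-0.016, -0.502, 0, -13.2, -180, 91, 0.4],
])

```text
time: 5.45
ee_pos: [0.5629, 0.1873, 0.1677]
eef_rot: [1.0, -0.018, 0.023, -0.001]
ft_force: [-0.2, -0.2, 0.1]
width: 0.0605
grip_force: 0.0
```

```bash
python3 - <<'E'
from sim import *
print(delta(*grasp(S,0,tilt=3)),status.read_state()["joint_positions"].round(2))
E
```

```text
[-0.003, 0.007, 0.011, 4.1, 10.7, 75.9] [ 0.43  0.47 -1.07  1.62  0.46  1.27 -2.33]
```

jog_arm([
  [0, 0, 0, 0, 0, 0, 0.4],
  [0, 0, 0, 0, 0, 0, 0.4],
])

```text
time: 5.65
ee_pos: [0.5653, 0.1807, 0.1725]
eef_rot: [0.999, -0.022, 0.027, 0.001]
ft_force: [0.2, -0.6, 0.2]
width: 0.061
grip_force: 0.0
```

```bash
python3 - <<'E'
from sim import *
print(delta(*grasp(S,0,tilt=3)),status.read_state()["joint_vel"].round(2))
E
```

```text
[0.001, -0.001, 0.003, 0.6, 3.9, 80.6] [ 0.02 -0.02 -0.   -0.    0.   -0.   -0.  ]
```

jog_arm([
  [0, 0, 0, 0, 4, 10, 0.4],
  [0, 0, 0, 0.5, 4, 25, 0.4],
  [0, 0, 0, 0.5, 4, 40, 0.4],
  [0, 0, 0, 0.5, 4, 55, 0.4],
  [0, 0, 0, 0.5, 4, 68, 0.4],
  [0, 0, 0, 0.5, 4, 76, 0.4],
  [0, 0, 0, 0.5, 4, 80, 0.4],
  [0, 0, 0, 0.5, 4, 80, 0.4],
  [0, 0, 0, 0.5, 4, 80, -0.3],
  [0, 0, 0, 0.5, 4, 80, -1],
  [0, 0, 0, 0.5, 4, 80, -1],
  [0, 0, 0, 0.5, 4, 80, -1],
], squeeze=50)

```text
time: 6.85
ee_pos: [0.5696, 0.1776, 0.0925]
eef_rot: [0.999, -0.022, 0.027, 0.001]
ft_force: [0.3, -1.2, -0.8]
width: 0.0368
grip_force: 0.0
```

jog_arm([
  [0, 0, 0, 0, 0, 0, -1],
  [0, 0, 0, 0, 0, 0, -1],
])

```text
time: 7.05
ee_pos: [0.5695, 0.1775, 0.0922]
eef_rot: [0.999, -0.022, 0.026, 0.001]
ft_force: [0.3, -1.0, 0.7]
width: 0.0209
grip_force: 0.2
```

```bash
python3 - <<'E'
from sim import *
s=status.read_state();R=Ro.from_quat(s["eef_rot"]);print(delta(s["ee_pos"]+[.015,0,.12],R),s["joint_positions"].round(2))
E
```

```text
[0.0, 0.0, 0.0, 21.3, -0.5, -119.0] [ 0.4   0.55 -1.01  1.7   0.54  1.14 -2.38]
```

Contact at a width of 20.9 mm. I let the grip build, then lift.

jog_arm([
  [0, 0, 0, 0, 0, 0, -1],
  [0, 0, 0, 0, 0, 0, -1],
  [0, 0, 0, 0, 0, 0, -1],
  [0, 0, 0, 3, 0, -5, -1],
  [0, 0, 0, 7, 0, -15, -1],
  [0, 0, 0, 11, 0, -30, -1],
  [0, 0, 0, 15, 0, -50, -1],
  [0, 0, 0, 20, 0, -75, -1],
  [0, 0, 0, 21, 0, -100, -1],
  [0, 0, 0, 21, 0, -119, -1],
  [0, 0, 0, 21, 0, -125, -1],
  [0, 0, 0, 21, 0, -125, -1],
], squeeze=50)

```text
time: 8.25
ee_pos: [0.5842, 0.1773, 0.2193]
eef_rot: [0.999, -0.022, 0.027, 0.001]
ft_force: [0.5, -0.1, -2.8]
width: 0.0196
grip_force: 50.0
```

```bash
cat >> h.py <<'E'
def pose_tool(c,lo=.13):
    """points of the held tool below/around the fingers, camera cloud near tcp"""
E
python3 - <<'E'
from sim import *
s=status.read_state();print(s["grip_force"],s["joint_positions"].round(2))
c=camera("side");u,v=project(c,[s["ee_pos"]])[0].astype(int)
cv2.imwrite("pics/lift.png",cv2.resize(c["image"][max(v-60,0):v+80,max(u-80,0):u+110,::-1],None,fx=4,fy=4,interpolation=2))
W=cloud(c).reshape(-1,3);e=s["ee_pos"]; 
q=W[(abs(W[:,1]-e[1])<.035)&(W[:,0]>.3)&(W[:,0]<e[0]-.08)&(W[:,2]>.095)&(W[:,2]<.25)]
print(len(q),q.min(0),q.max(0),q[np.argmin(q[:,0])])
p=cr(77,-50,110);R=down(13.5,3-31)
m=np.array([.62,-.02,.27]);Rm=down(5,-14); print(delta(m,Rm)); print(delta(p,R))
q,a,b=go(s["joint_positions"],m,Rm);print(q.round(2),a); q,a,b=go(q,p,R);print(q.round(2),a,b)
E
```

```text
49.989223927259445 [ 0.43  0.46 -1.07  1.52  0.44  1.37 -2.29]
833 [0.42360189 0.15346317 0.13479697] [0.50404829 0.21229239 0.20479704] [0.42360189 0.16644521 0.14524795]
[-0.011, -0.297, -0.131, 47.3, 195.3, -49.2]
[-0.06, -0.538, -0.276, 16.8, 425.9, 109.7]
[ 0.51  0.67 -0.98  1.12  0.48  1.84 -1.82] 5.80062064219513e-13
[ 0.64  0.92 -0.82  1.09  0.71  1.85 -1.41] 7.448895334061035e-13 1.88910812588171e-15
```

View pics/lift.png

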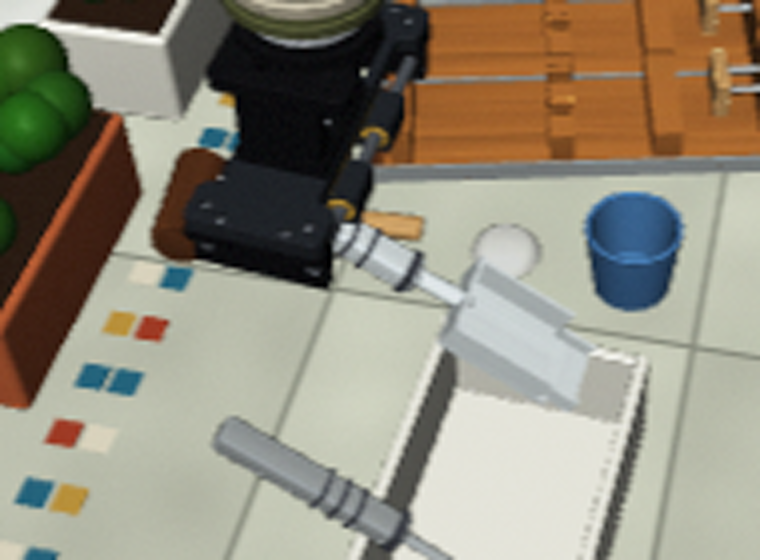

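The scoop is held at mid-handle with its blade clear of the rim (tip near (580,400) in the crop). The measured tip agrees with a 31° tilt and 187 mm from the grip to the tip. I traverse to a hover over the right lane.

```bash
cat >> h.py <<'E'
def lay(tipx,tipz,tilt,y,gt=28):
    Rt=Ro.from_euler("z",CY,degrees=True)*Ro.from_euler("y",-tilt,degrees=True)
    g=np.radians(gt); v=np.array([62-19*np.sin(g)+125,0,9-19*np.cos(g)])/1e3
    return cr(tipx,y,tipz)+Rt.apply(v), down(CY,tilt-gt)
E
python3 - <<'E'
from sim import *
p,R=lay(-75,110,8,-50);print(p,delta(p,R))
q=status.read_state()["joint_positions"]
m=np.array([.62,-.02,.27]);Rm=down(5,-14)
q,a,b=go(q,m,Rm);q,a,b=go(q,p,R);print(q.round(2),a)
for t in[(-75,44,8),(-115,44,8),(-115,40,0)]: q,a,b=go(q,*lay(*t,-50));print(q.round(2),a,b)
E
```

```text
[ 0.61277133 -0.24370688  0.12708362] [-0.04, -0.399, -0.278, 42.2, 419.0, 94.0]
[ 0.69  0.86 -0.86  1.12  0.68  1.75 -1.41] 4.585973723508303e-13
[ 0.69  0.92 -0.84  1.17  0.71  1.66 -1.44] 2.547623188892931e-13 1.574435431402875e-14
[ 0.77  0.86 -0.86  1.29  0.69  1.62 -1.44] 3.64275408404521e-13 2.7917747875246925e-14
[ 0.66  0.97 -0.8   1.18  0.73  1.73 -1.45] 2.4601290312170394e-13 2.376827962829679e-14
```

jog_arm([
  [0, -0.05, -0.02, 5, 25, -15, -1],
  [0, -0.13, -0.05, 20, 65, -30, -1],
  [0, -0.2, -0.09, 35, 110, -45, -1],
  [0, -0.27, -0.12, 45, 155, -49, -1],
  [-0.01, -0.297, -0.131, 47, 195, -49, -1],
  [-0.01, -0.297, -0.131, 47, 195, -49, -1],
  [-0.01, -0.297, -0.131, 47, 195, -49, -1],
])

```text
time: 9.0
ee_pos: [0.6196, -0.0203, 0.2681]
eef_rot: [0.991, 0.043, -0.123, 0.004]
ft_force: [-0.1, 0.7, -1.4]
width: 0.0197
grip_force: 50.0
```

```bash
python3 - <<'E'
from sim import *
p,R=lay(-75,110,8,-50);print(delta(p,R),status.read_state()["joint_vel"].round(2))
E
```

```text
[-0.046, -0.103, -0.142, 9.1, 222.3, 142.7] [-0.03 -0.02 -0.04  0.02 -0.01 -0.01 -0.01]
```

jog_arm([
  [-0.01, -0.02, -0.04, 2, 30, 15, -1],
  [-0.02, -0.05, -0.08, 4, 75, 35, -1],
  [-0.03, -0.07, -0.11, 6, 120, 60, -1],
  [-0.04, -0.09, -0.14, 8, 165, 90, -1],
  [-0.046, -0.103, -0.142, 9, 200, 120, -1],
  [-0.046, -0.103, -0.142, 9, 222, 142, -1],
  [-0.046, -0.103, -0.142, 9, 222, 142, -1],
  [-0.046, -0.103, -0.142, 9, 222, 142, -1],
  [-0.046, -0.103, -0.142, 9, 222, 142, -1],
])

```text
time: 9.9
ee_pos: [0.6143, -0.2403, 0.1304]
eef_rot: [0.978, 0.118, -0.171, 0.021]
ft_force: [0.1, 0.2, -1.3]
width: 0.0194
grip_force: 50.0
```

```bash
python3 - <<'E'
from sim import *
s=status.read_state();print(s["ft_force"],s["joint_vel"].round(2))
p,R=lay(-75,110,8,-50);print(delta(p,R))
p,R=lay(-80,46,8,-50);print(delta(p,R))
for n in("side","top"):
    c=camera(n);W=cloud(c).reshape(-1,3);L=Ro.from_euler("z",-CY,degrees=True).apply(W-CO)*1000
    q=L[(abs(L[:,1]+50)<35)&(L[:,2]>85)&(L[:,2]<150)&(L[:,0]>-110)&(L[:,0]<0)]
    print(n,len(q),np.percentile(q,[1,99],axis=0).round(1).tolist(), q[q[:,0]<np.percentile(q[:,0],4)].mean(0).round(1))
    u,v=project(c,[cr(0,-50,60)])[0].astype(int)
    if n=="side": cv2.imwrite("pics/hov.png",cv2.resize(c["image"][max(v-70,0):v+60,u-80:u+80,::-1],None,fx=4.5,fy=4.5,interpolation=2))
E
```

```text
[ 0.07253269  0.21257549 -1.27273341] [-0.   -0.01  0.   -0.01  0.   -0.    0.  ]
[0.002, -0.003, 0.004, -1.1, 2.9, 3.9]
[0.002, -0.003, 0.004, 15.9, 2.9, 65.8]
side 325 [[-71.3, -76.1, 112.8], [-0.4, -15.3, 141.8]] [-71.1 -46.3 117.1]
top 403 [[-69.4, -67.8, 111.0], [-0.7, -18.4, 141.8]] [-68.5 -44.8 114.3]
```

View pics/hov.png

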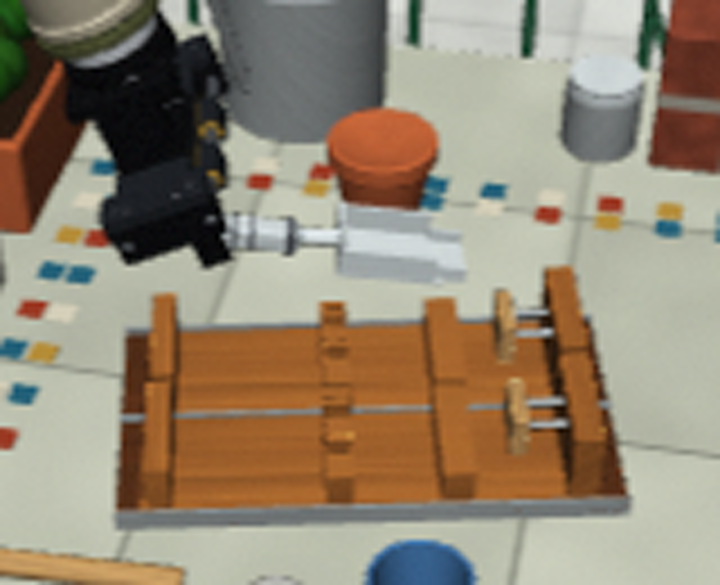

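The side view shows the scoop level-ish over the right lane with its blade tip at about (465,260), ahead of the right block at (505,325). I check the block face positions from the first clouds.

```bash
python3 - <<'E'
from sim import *
for n in("top","side"):
    c=dict(np.load(n+"0.npz"));W=cloud(c).reshape(-1,3);L=Ro.from_euler("z",-CY,degrees=True).apply(W-CO)*1000
    for y in(50,-50):
        q=L[(abs(L[:,1]-y)<20)&(L[:,2]>48)&(L[:,2]<72)&(L[:,0]>-135)&(L[:,0]<-85)]
        w=L[(abs(L[:,1]-y)<45)&(L[:,2]>46)&(L[:,2]<60)&(L[:,0]>0)&(L[:,0]<40)]
        print(n,y,np.percentile(q[:,0],[5,50,95]).round(1),np.sort(q[:,2])[-5:].round(1),"block y",np.percentile(q[:,1],[2,98]).round(1),"cheek y",np.unique(w[:,1].round(0)))
E
```

```text
top 50 [-130.3 -106.8  -98.3] [67.6 68.7 69.5 69.6 69.7] block y [31.2 68.7] cheek y [26. 27. 28. 29. 30. 31. 32. 33. 34. 35. 63. 64. 65. 66. 67. 68. 69. 70.
 71.]
top -50 [-129.8 -108.7  -99.6] [66.8 66.9 67.7 68.5 68.9] block y [-67.7 -32.1] cheek y [-71. -70. -69. -68. -67. -66. -64. -36. -34. -33. -32. -31. -30. -29.
 -28. -27.]
side 50 [-132.7 -109.4 -100.4] [67.  67.1 67.5 69.  69.3] block y [32.8 69.1] cheek y [30. 32. 33. 34. 35. 36. 37. 38. 67. 68. 71. 72. 73. 74. 75.]
side -50 [-129.7 -108.8 -101.2] [66.4 66.5 66.6 67.1 68.7] block y [-67.4 -30.3] cheek y [-67. -66. -65. -64. -63. -62. -61. -60. -58. -32. -31. -30. -29. -28.
 -27. -26. -25. -24.]
```

jog_arm([
  [0, 0, 0, 3, 3, 12, -1],
  [0, 0, 0, 6, 3, 25, -1],
  [0, 0, 0, 9, 3, 38, -1],
  [0, 0, 0, 12, 3, 50, -1],
  [0, 0, 0, 15, 3, 60, -1],
  [0, 0, 0, 16, 3, 65, -1],
  [0, 0, 0, 16, 3, 65, -1],
  [0, 0, 0, 16, 3, 65, -1],
])

```text
time: 10.8
ee_pos: [0.6075, -0.2474, 0.0633]
eef_rot: [0.978, 0.116, -0.171, 0.021]
ft_force: [0.2, -0.8, -1.6]
width: 0.0191
grip_force: 50.0
```

```bash
python3 - <<'E'
from sim import *
s=status.read_state();print(s["ft_force"],s["joint_vel"].round(2))
for x in(-80,-115): print(delta(*lay(x,44,8,-50)))
E
```

```text
[ 0.23900742 -0.7898537  -1.56203881] [-0.   -0.01 -0.   -0.01 -0.    0.    0.  ]
[0.002, -0.002, 0.001, 1.6, -2.4, 1.7]
[0.002, -0.002, 0.001, -31.3, -2.4, 13.6]
```

jog_arm([
  [0, 0, 0, 1, -2.5, 1.5, -1],
  [0, 0, 0, -3, -2.5, 3.5, -1],
  [0, 0, 0, -8, -2.5, 5, -1],
  [0, 0, 0, -13, -2.5, 7, -1],
  [0, 0, 0, -17, -2.5, 8.5, -1],
  [0, 0, 0, -20, -2.5, 9.5, -1],
  [0, 0, 0, -23, -2.5, 10.5, -1],
  [0, 0, 0, -23, -2.5, 10.5, -1],
  [0, 0, 0, -23, -2.5, 10.5, -1],
])

```text
time: 11.7
ee_pos: [0.5825, -0.2508, 0.061]
eef_rot: [0.978, 0.116, -0.171, 0.021]
ft_force: [2.2, 0.3, -0.5]
width: 0.0195
grip_force: 50.0
```

```bash
cat > fr.py <<'E'
from sim import *
import sys
s=status.read_state();R=Ro.from_euler("z",-CY,degrees=True);y=float(sys.argv[1]);tx=float(sys.argv[2]);tz=float(sys.argv[3]);ti=float(sys.argv[4])
print("F cradle",R.apply(s["ft_force"]).round(2),"grip",s["grip_force"])
tp=Ro.from_quat(s["eef_rot"]); t=s["ee_pos"]
p,Rr=lay(0,0,0,0); # tip from tcp
v=p-cr(0,0,0); loc=Rr.inv().apply(v); tip=t-tp.apply(loc); print("tip cradle",(R.apply(tip-CO)*1e3).round(1),"tooltilt",round(28-float(np.degrees(np.arcsin(-tp.as_matrix()[2,0]*-1)))*-1,2))
print(delta(*lay(tx,tz,ti,y)))
E
python3 fr.py -49 -115 44 8
```

```text
F cradle [ 2.24 -0.18 -0.46] grip 49.99122094362974
tip cradle [-106.   -50.1   43.6] tooltilt 8.12
[0.002, -0.002, 0.001, -8.4, -0.9, 3.0]
```

jog_arm([
  [0, 0, 0, -2, -1, 1, -1],
  [0, 0, 0, -4, -1, 1.5, -1],
  [0, 0, 0, -6, -1, 2.2, -1],
  [0, 0, 0, -7, -1, 2.6, -1],
  [0, 0, 0, -7, -1, 2.6, -1],
  [0, 0, 0, -7, -1, 2.6, -1],
])

```text
time: 12.3
ee_pos: [0.5751, -0.2517, 0.061]
eef_rot: [0.978, 0.116, -0.171, 0.021]
ft_force: [6.6, -0.2, -0.1]
width: 0.0195
grip_force: 50.0
```

```bash
python3 fr.py -49 -114 42 0;python3 - <<'E'
from h import *
for x,z,t in((-114,43.5,6),(-114,43,4),(-114,42.5,2),(-114,42,1)): print(delta(*lay(x,z,t,-49)))
E
```

```text
F cradle [ 6.33 -1.74 -0.08] grip 50.040531903505325
tip cradle [-113.5  -49.2   43.5] tooltilt 8.13
[0.002, -0.142, 0.001, 9.2, 0.0, 25.1]
[0.002, -0.037, 0.001, 2.2, 0.1, 6.2]
[0.002, -0.072, 0.001, 4.8, 0.0, 12.4]
[0.002, -0.107, 0.001, 7.1, 0.0, 18.7]
[0.002, -0.124, 0.001, 8.3, 0.0, 22.1]
```

jog_arm([
  [0, -0.02, 0, 1.7, 0, 3, -1],
  [0, -0.037, 0, 2.7, 0, 6, -1],
  [0, -0.055, 0, 4, 0, 9, -1],
  [0, -0.072, 0, 5.3, 0, 12.2, -1],
  [0, -0.09, 0, 6.5, 0, 15.5, -1],
  [0, -0.107, 0, 7.6, 0, 18.5, -1],
  [0, -0.124, 0, 8.8, 0, 21.9, -1],
  [0, -0.124, 0, 8.8, 0, 21.9, -1],
])

```text
time: 13.1
ee_pos: [0.5755, -0.2511, 0.0361]
eef_rot: [0.965, 0.115, -0.233, 0.028]
ft_force: [5.6, -0.4, -0.1]
width: 0.0197
grip_force: 50.1
```

```bash
python3 fr.py -49 -113.5 40.5 0
```

```text
F cradle [ 5.37 -1.66 -0.08] grip 50.07417853921652
tip cradle [-113.7  -48.8   41.4] tooltilt 0.83
[0.002, -0.014, 0.002, 1.7, 0.5, 3.0]
```

jog_arm([
  [0, -0.007, 0, 0.8, 0, 1.5, -1],
  [0, -0.014, 0, 1.7, 0.3, 3, -1],
  [0, -0.014, 0, 1.7, 0.3, 3, -1],
  [0, -0.014, 0, 1.7, 0.3, 3, -1],
])

```text
time: 13.5
ee_pos: [0.5758, -0.2515, 0.0335]
eef_rot: [0.964, 0.115, -0.239, 0.029]
ft_force: [4.7, -0.8, 0.2]
width: 0.0198
grip_force: 50.0
```

```bash
python3 fr.py -49 -110 40 0;python3 - <<'E'
from sim import *
s=status.read_state()
for n in("side","top"):
    c=camera(n);W=cloud(c).reshape(-1,3);L=Ro.from_euler("z",-CY,degrees=True).apply(W-CO)*1000
    u,v=project(c,[cr(0,-40,60)])[0].astype(int)
    if n=="side": cv2.imwrite("pics/laid.png",cv2.resize(c["image"][max(v-55,0):v+50,u-65:u+65,::-1],None,fx=5.5,fy=5.5,interpolation=2))
E
```

```text
F cradle [ 4.37 -1.86  0.16] grip 50.032519698143005
tip cradle [-113.4  -49.2   41. ] tooltilt 0.1
[0.002, -0.002, 0.001, 3.6, 0.0, -0.5]
```

View pics/laid.png

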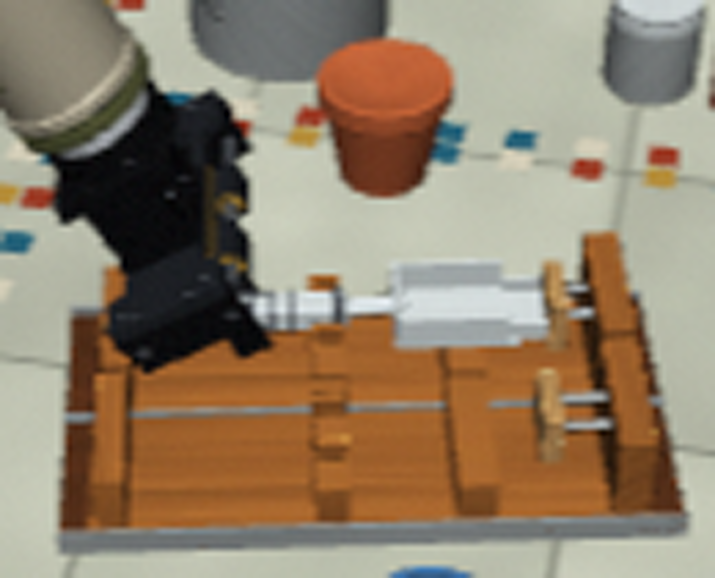

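The block is visibly pushed back, with the blade against it at about (550,305) and the handle between the cheeks. I lower to contact, then ease towards the lip.

jog_arm([
  [0, 0, 0, 0.4, 0, 0.6, -1],
  [0, 0, 0, 0.7, 0, 1.3, -1],
  [0, 0, 0, 0.7, 0, 1.3, -1],
  [0, 0, 0, 0.7, 0, 1.3, -1],
])

```text
time: 14.0
ee_pos: [0.5757, -0.2516, 0.0322]
eef_rot: [0.964, 0.115, -0.239, 0.029]
ft_force: [5.4, 0.1, 1.3]
width: 0.0195
grip_force: 50.0
```

```bash
python3 fr.py -49 -110 40 0
```

```text
F cradle [ 5.24 -1.18  1.32] grip 50.02949142828584
tip cradle [-113.5  -49.3   39.7] tooltilt 0.09
[0.002, -0.002, 0.001, 3.1, -0.0, -1.6]
```

jog_arm([
  [0, 0, 0, 0.5, 0, -0.2, -1],
  [0, 0, 0, 0.9, 0, -0.4, -1],
  [0, 0, 0, 1.3, 0, -0.6, -1],
  [0, 0, 0, 1.7, 0, -0.8, -1],
  [0, 0, 0, 1.7, 0, -0.8, -1],
])

```text
time: 14.5
ee_pos: [0.5776, -0.2511, 0.0321]
eef_rot: [0.964, 0.115, -0.239, 0.029]
ft_force: [4.4, 0.2, 0.4]
width: 0.0193
grip_force: 50.0
```

```bash
python3 fr.py -49 -110 40 0
```

```text
F cradle [ 4.34 -0.81  0.39] grip 50.00452235341072
tip cradle [-111.6  -49.2   39.4] tooltilt 0.15
[0.001, -0.003, 0.001, 1.3, -0.0, -0.9]
```

jog_arm([
  [0, 0, 0, 0.6, 0, 0, -1],
  [0, 0, 0, 1.1, 0, -0.2, -1],
  [0, 0, 0, 1.5, 0, -0.4, -1],
  [0, 0, 0, 1.5, 0, -0.4, -1],
  [0, 0, 0, 1.5, 0, -0.4, -1],
])

```text
time: 15.0
ee_pos: [0.5784, -0.2511, 0.0319]
eef_rot: [0.964, 0.114, -0.239, 0.029]
ft_force: [-2.8, 0.5, 1.7]
width: 0.0188
grip_force: 50.0
```

```bash
python3 fr.py -49 -110 40 0
```

```text
F cradle [-2.64  1.13  1.65] grip 49.99651595950127
tip cradle [-110.8  -49.4   39.4] tooltilt 0.09
[0.001, -0.001, 0.0, 0.5, -0.2, -0.7]
```

jog_arm([
  [0, 0, 0, 0.4, 0, -0.2, -1],
  [0, 0, 0, 0.9, 0, -0.5, -1],
  [0, 0, 0, 0.9, 0, -0.5, -1],
  [0, 0, 0, 0.9, 0, -0.5, -1],
])

```text
time: 15.4
ee_pos: [0.5785, -0.2511, 0.0319]
eef_rot: [0.963, 0.114, -0.241, 0.029]
ft_force: [-8.5, 1.0, 3.1]
width: 0.0194
grip_force: 50.0
```

```bash
python3 fr.py -49 -110 40 0
```

```text
F cradle [-8.05  2.95  3.13] grip 49.99862987548113
tip cradle [-110.7  -49.3   39.8] tooltilt -0.06
[0.001, 0.001, 0.0, 0.5, -0.2, -0.6]
```

Lip contact is felt: the force reversed to -8 N. I release and retreat.

jog_arm([
  [0, 0, 0, -0.8, 0, 0.3, -1],
  [0, 0, 0, -0.8, 0, 0.3, -1],
  [0, 0, 0, -0.8, 0, 0.3, 0],
  [0, 0, 0, -0.8, 0, 0.3, 0.2],
  [0, 0, 0, -0.8, 0, 0.3, 0.2],
  [0, 0, 0, -0.8, 0, 0.3, 0.2],
  [0, 0, 0, -0.8, 0, -15, 0.2],
  [0, 0, 0, -0.8, 0, -40, 0.2],
  [0, 0, 0, -0.8, 0, -80, 0.2],
  [0, 0, 0, -0.8, 0, -120, 0.2],
  [0, 0, 0, -0.8, 0, -150, 0.2],
  [0, 0, 0, -0.8, 0, -150, 0.2],
])

```text
time: 16.6
ee_pos: [0.6502, -0.2323, 0.1698]
eef_rot: [0.965, 0.115, -0.235, 0.029]
ft_force: [0.1, 0.5, 0.5]
width: 0.0521
grip_force: 0.0
```

```bash
python3 - <<'E'
from sim import *
s=status.read_state();print(s["joint_positions"].round(2))
for n in("side","top"):
    c=camera(n); u,v=project(c,[cr(0,-10,50)])[0].astype(int)
    if n=="side": cv2.imwrite("pics/rel.png",cv2.resize(c["image"][max(v-55,0):v+50,u-65:u+65,::-1],None,fx=5.5,fy=5.5,interpolation=2))
    W=cloud(c).reshape(-1,3);L=Ro.from_euler("z",-CY,degrees=True).apply(W-CO)*1000
    q=L[(abs(L[:,1]+50)<9)&(L[:,2]>53)&(L[:,2]<64)&(L[:,0]>25)&(L[:,0]<130)]; print(n,"handle top",len(q),q.mean(0).round(1),np.polyfit(q[:,0],q[:,2],1).round(3) if len(q)>5 else 0)
m=np.array([.62,-.02,.27]);Rm=down(5,-8); print(delta(m,Rm)); print(delta(*grasp(H,.08,tilt=3)))
q,a,b=go(s["joint_positions"],m,Rm);print(q.round(2),a); q,a,b=go(q,*grasp(H,.08,tilt=3));print(q.round(2),a,b);q,a,b=go(q,*grasp(H,0,tilt=3));print(q.round(2),a,b)
E
```

```text
[ 0.49  0.98 -0.79  0.8   0.73  2.01 -1.35]
side handle top 86 [ 80.7 -48.3  56.4] [-1.0000e-03  5.6491e+01]
top handle top 92 [ 96.6 -48.   56.4] [-1.2000e-02  5.7493e+01]
[0.048, 0.344, 0.143, -28.4, -214.1, -103.1]
[0.063, 0.532, 0.281, 35.6, -511.2, -26.9]
[ 0.58  0.59 -1.    1.22  0.46  1.7  -1.82] 4.827894691472311e-13
[ 0.21  0.55 -1.02  1.51  0.51  1.32 -2.48] 5.721958498152797e-13 3.099764698002314e-14
[ 0.18  0.63 -0.97  1.58  0.58  1.2  -2.52] 1.570092458683775e-13 1.4212524276482005e-14
```

View pics/rel.png

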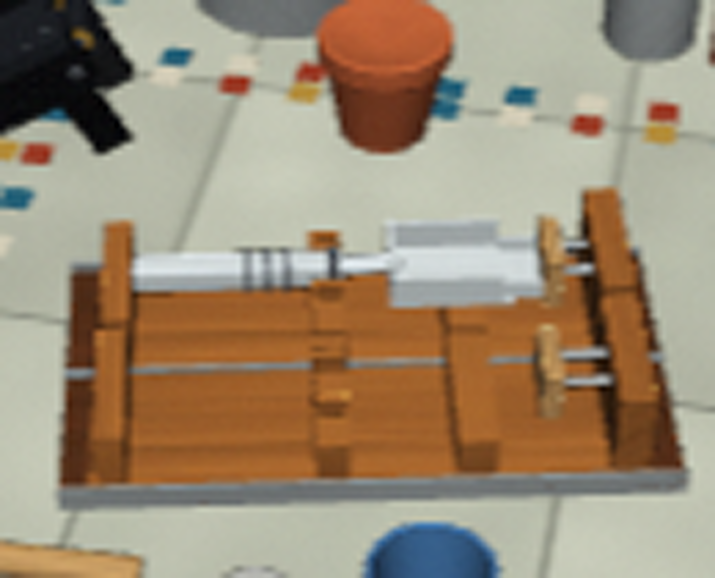

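The scoop lies flat behind the lip: handle end against the lip at about (130,270), blade holding the block back at about (545,265). Next is the hook.

jog_arm([
  [0.01, 0.06, 0.03, -5, -35, -20, 0.4],
  [0.02, 0.15, 0.06, -12, -80, -45, 0.4],
  [0.03, 0.22, 0.09, -18, -125, -70, 0.4],
  [0.04, 0.3, 0.13, -24, -170, -92, 0.4],
  [0.048, 0.344, 0.143, -28, -214, -103, 0.4],
  [0.05, 0.4, 0.17, -15, -260, -90, 0.4],
  [0.055, 0.45, 0.2, -5, -310, -75, 0.4],
  [0.06, 0.5, 0.23, 10, -360, -60, 0.4],
  [0.063, 0.53, 0.26, 20, -410, -45, 0.4],
  [0.063, 0.532, 0.281, 30, -460, -32, 0.4],
  [0.063, 0.532, 0.281, 35.6, -500, -27, 0.4],
  [0.063, 0.532, 0.281, 35.6, -511, -27, 0.4],
])

```text
time: 17.9
ee_pos: [0.5664, 0.2776, 0.1697]
eef_rot: [1.0, -0.021, 0.023, 0.0]
ft_force: [-0.2, 1.6, 0.1]
width: 0.0607
grip_force: 0.0
```

jog_arm([
  [0, 0, 0, 0, 0, 0, 0.4],
  [0, 0, 0, 0, 0, 0, 0.4],
  [0, 0, 0, 0, 0, 0, 0.4],
])

```text
time: 18.2
ee_pos: [0.5714, 0.2705, 0.1714]
eef_rot: [0.999, -0.025, 0.025, 0.001]
ft_force: [0.5, -0.4, -0.0]
width: 0.0611
grip_force: 0.0
```

```bash
python3 - <<'E'
from sim import *
s=status.read_state();print(delta(*grasp(H,0,tilt=3)),s["joint_vel"].round(2),s["joint_positions"].round(2))
for n in("top","side"):
    c=camera(n);W=cloud(c).reshape(-1,3)
    q=W[(abs(W[:,1]-.272)<.03)&(W[:,0]>.6)&(W[:,0]<.66)&(W[:,2]>.125)&(W[:,2]<.16)]; print(n,len(q),q.mean(0) if len(q) else 0)
E
```

```text
[0.001, 0.002, -0.004, -0.5, -3.3, 79.0] [ 0.01 -0.   -0.   -0.   -0.    0.   -0.  ] [ 0.22  0.55 -1.02  1.51  0.52  1.32 -2.48]
top 0 0
side 0 0
```

jog_arm([
  [0, 0, 0, 0, -3, 10, 0.4],
  [0, 0, 0, 0, -3, 25, 0.4],
  [0, 0, 0, 0, -3, 40, 0.4],
  [0, 0, 0, 0, -3, 55, 0.4],
  [0, 0, 0, 0, -3, 68, 0.4],
  [0, 0, 0, 0, -3, 76, 0.4],
  [0, 0, 0, 0, -3, 79, 0.4],
  [0, 0, 0, 0, -3, 79, 0.4],
  [0, 0, 0, 0, -3, 79, -0.3],
  [0, 0, 0, 0, -3, 79, -1],
  [0, 0, 0, 0, -3, 79, -1],
  [0, 0, 0, 0, -3, 79, -1],
], squeeze=50)

```text
time: 19.5
ee_pos: [0.5746, 0.2756, 0.093]
eef_rot: [0.999, -0.024, 0.025, 0.001]
ft_force: [-0.7, 0.0, 0.5]
width: 0.0368
grip_force: 0.0
```

jog_arm([
  [0, 0, 0, 0, 0, 0, -1],
  [0, 0, 0, 0, 0, 0, -1],
  [0, 0, 0, 0, 0, 0, -1],
  [0, 0, 0, 0, 0, 0, -1],
  [0, 0, 0, 0, 0, 0, -1],
])

```text
time: 20.0
ee_pos: [0.5745, 0.2755, 0.0927]
eef_rot: [0.999, -0.024, 0.025, 0.001]
ft_force: [0.4, 0.1, 0.5]
width: 0.0194
grip_force: 50.0
```

jog_arm([
  [0, 0, 0, 3, 0, -5, -1],
  [0, 0, 0, 7, 0, -15, -1],
  [0, 0, 0, 11, 0, -30, -1],
  [0, 0, 0, 15, 0, -50, -1],
  [0, 0, 0, 20, 0, -75, -1],
  [0, 0, 0, 21, 0, -100, -1],
  [0, 0, 0, 21, 0, -119, -1],
  [0, 0, 0, 21, 0, -130, -1],
  [0, 0, 0, 21, 0, -130, -1],
  [0, 0, 0, 21, 0, -130, -1],
])

```text
time: 21.0
ee_pos: [0.5889, 0.2747, 0.2232]
eef_rot: [0.999, -0.024, 0.025, 0.001]
ft_force: [0.1, 0.2, -1.8]
width: 0.0194
grip_force: 50.0
```

```bash
python3 - <<'E'
from sim import *
s=status.read_state();e=s["ee_pos"];print(s["grip_force"],s["joint_positions"].round(2))
for n in("side","top"):
    c=camera(n);W=cloud(c).reshape(-1,3)
    q=W[(abs(W[:,1]-e[1])<.05)&(W[:,0]>.3)&(W[:,0]<e[0]-.07)&(W[:,2]>.1)&(W[:,2]<.25)]
    i=np.argsort(q[:,0]); print(n,len(q),q[i[:6]].round(3).tolist(),"exp tip",e[0]-.0005-.16-.001, e[2]+.019-.0963-.0077)
    f=np.polyfit(q[:,0],q[:,2],1);print("tilt",np.degrees(np.arctan(f[0])),"yaw",np.degrees(np.arctan(np.polyfit(q[:,0],q[:,1],1)[0])))
m=np.array([.62,-.02,.28]);Rm=down(5,-14); p,R=lay(-75,110,8,50);print(delta(m,Rm)); print(delta(p,R))
q,a,b=go(s["joint_positions"],m,Rm);print(q.round(2),a); q,a,b=go(q,p,R);print(q.round(2),a,b)
for t in[(-75,44,8),(-115,44,8),(-115,40,0)]: q,a,b=go(q,*lay(*t,50));print(q.round(2),a,b)
E
```

```text
49.976437500587366 [ 0.18  0.54 -1.02  1.39  0.5   1.42 -2.44]
side 240 [[0.432, 0.283, 0.143], [0.432, 0.28, 0.144], [0.433, 0.286, 0.144], [0.434, 0.283, 0.143], [0.434, 0.281, 0.144], [0.434, 0.291, 0.143]] exp tip 0.4273871546626199 0.13819775880059892
tilt 33.617444980406944 yaw -4.500777334907889
top 52 [[0.433, 0.282, 0.144], [0.434, 0.28, 0.142], [0.436, 0.276, 0.146], [0.436, 0.291, 0.143], [0.436, 0.288, 0.143], [0.436, 0.286, 0.143]] exp tip 0.4273871546626199 0.13819775880059892
tilt 30.10869424689332 yaw 35.72884318219914
[-0.012, -0.293, -0.135, 48.1, 292.7, -54.9]
[-0.042, -0.395, -0.282, 16.1, 420.3, 96.8]
[ 0.5   0.66 -0.96  1.1   0.47  1.85 -1.82] 1.4048518596538826e-12
[ 0.65  0.78 -0.9   1.28  0.6   1.7  -1.56] 1.2412670766236365e-13 2.1870379107109035e-14
[ 0.64  0.84 -0.87  1.33  0.64  1.61 -1.59] 2.342840229615247e-13 3.3050940095024705e-14
[ 0.71  0.78 -0.89  1.44  0.62  1.56 -1.59] 7.47341745035227e-14 2.0773294987060803e-14
[ 0.61  0.9  -0.83  1.33  0.65  1.68 -1.6 ] 2.347972415895992e-13 7.161250412821393e-15
```

The hook is held at a similar attitude. I carry it to the left lane.

jog_arm([
  [0, -0.05, -0.02, 5, 30, -15, -1],
  [0, -0.13, -0.05, 15, 75, -30, -1],
  [0, -0.19, -0.08, 25, 120, -42, -1],
  [0, -0.25, -0.11, 35, 165, -50, -1],
  [-0.01, -0.28, -0.13, 42, 210, -55, -1],
  [-0.012, -0.293, -0.15, 46, 255, -50, -1],
  [-0.02, -0.31, -0.18, 44, 295, -30, -1],
  [-0.03, -0.34, -0.22, 36, 335, 5, -1],
  [-0.04, -0.37, -0.26, 28, 375, 40, -1],
  [-0.042, -0.395, -0.282, 20, 405, 75, -1],
  [-0.042, -0.395, -0.282, 16, 420, 95, -1],
  [-0.042, -0.395, -0.282, 16, 420, 96, -1],
])

```text
time: 22.3
ee_pos: [0.5871, -0.1497, 0.124]
eef_rot: [0.978, 0.113, -0.175, 0.02]
ft_force: [0.7, -0.6, -0.6]
width: 0.0198
grip_force: 50.0
```

jog_arm([
  [0, 0, 0, 0, 0, 0, -1],
  [0, 0, 0, 0, 0, 0, -1],
  [0, 0, 0, 0, 0, 0, -1],
])

```text
time: 22.6
ee_pos: [0.5905, -0.1441, 0.13]
eef_rot: [0.978, 0.117, -0.171, 0.02]
ft_force: [-0.5, -0.0, -1.9]
width: 0.0195
grip_force: 50.0
```

```bash
python3 fr.py 50 -80 46 8; python3 - <<'E'
from sim import *
for n in("side","top"):
    c=camera(n);W=cloud(c).reshape(-1,3);L=Ro.from_euler("z",-CY,degrees=True).apply(W-CO)*1000
    q=L[(abs(L[:,1]-50)<40)&(L[:,2]>85)&(L[:,2]<150)&(L[:,0]>-110)&(L[:,0]<25)]
    h=q[q[:,0]<np.percentile(q[:,0],5)]; s=q[(q[:,0]>-20)&(q[:,0]<40)]
    print(n,len(q),h.mean(0).round(1),"shank/handle",s.mean(0).round(1),np.percentile(q[:,1],[1,99]).round(1),"zmin",q[:,2].min().round(1))
    q=L[(abs(L[:,1]-50)<18)&(L[:,2]>50)&(L[:,2]<72)&(L[:,0]>-118)&(L[:,0]<-80)]; print(" block",np.percentile(q[:,0],[50,95]).round(1) if len(q)>3 else 0)
E
```

```text
F cradle [-0.47  0.08 -1.91] grip 49.9764172400166
tip cradle [-73.3  51.7 112.3] tooltilt 8.21
[0.001, -0.004, 0.002, 16.4, 2.0, 65.2]
side 118 [-69.5  52.8 115. ] shank/handle [  3.4  54.7 128.7] [38.9 78.6] zmin 111.5
 block [-105.6 -100.4]
top 148 [-68.8  48.3 113.4] shank/handle [  3.   49.8 128.4] [34.5 73.7] zmin 109.3
 block [-104.6  -98.2]
```

jog_arm([
  [0, 0, 0, 3, 2, 12, -1],
  [0, 0, 0, 6, 2, 25, -1],
  [0, 0, 0, 9, 2, 38, -1],
  [0, 0, 0, 12, 2, 50, -1],
  [0, 0, 0, 15, 2, 60, -1],
  [0, 0, 0, 16.4, 2, 65, -1],
  [0, 0, 0, 16.4, 2, 65, -1],
  [0, 0, 0, 16.4, 2, 65, -1],
])

```text
time: 23.5
ee_pos: [0.5838, -0.1491, 0.0623]
eef_rot: [0.978, 0.116, -0.171, 0.02]
ft_force: [0.3, -0.0, -1.3]
width: 0.0197
grip_force: 50.0
```

```bash
python3 fr.py 50 -104 44 8
```

```text
F cradle [ 0.24 -0.09 -1.31] grip 49.97657997179399
tip cradle [-81.   48.8  44.9] tooltilt 8.11
[-0.0, -0.002, -0.0, -21.2, -1.2, 8.9]
```

jog_arm([
  [0, 0, 0, -4, -1, 1.5, -1],
  [0, 0, 0, -9, -1, 3.5, -1],
  [0, 0, 0, -13, -1, 5, -1],
  [0, 0, 0, -16, -1, 6.5, -1],
  [0, 0, 0, -19, -1, 8, -1],
  [0, 0, 0, -21, -1, 8.9, -1],
  [0, 0, 0, -21, -1, 8.9, -1],
  [0, 0, 0, -21, -1, 8.9, -1],
])

```text
time: 24.3
ee_pos: [0.5614, -0.1535, 0.0609]
eef_rot: [0.978, 0.116, -0.171, 0.02]
ft_force: [2.4, 0.2, -1.1]
width: 0.0195
grip_force: 50.0
```

```bash
python3 fr.py 50 -110 44 8
```

```text
F cradle [ 2.36 -0.39 -1.08] grip 49.97875133659896
tip cradle [-103.8   49.7   43.4] tooltilt 8.12
[0.0, -0.002, -0.0, -5.9, -0.3, 1.9]
```

jog_arm([
  [0, 0, 0, -2, -0.3, 0.6, -1],
  [0, 0, 0, -4, -0.3, 1.2, -1],
  [0, 0, 0, -6, -0.3, 2, -1],
  [0, 0, 0, -7.2, -0.3, 2.4, -1],
  [0, 0, 0, -7.2, -0.3, 2.4, -1],
  [0, 0, 0, -7.2, -0.3, 2.4, -1],
])

```text
time: 24.9
ee_pos: [0.554, -0.155, 0.061]
eef_rot: [0.978, 0.116, -0.171, 0.02]
ft_force: [3.4, 0.3, -0.2]
width: 0.0195
grip_force: 50.0
```

```bash
python3 fr.py 50 -111.5 40.5 0
```

```text
F cradle [ 3.34 -0.52 -0.24] grip 49.989274737997675
tip cradle [-111.4   50.    43.6] tooltilt 8.12
[0.0, -0.142, -0.0, 10.2, 0.0, 26.4]
```

```bash
python3 - <<'E'
from sim import *
F=[]
for n in("side","top")*4:
    c=camera(n);F.append(Ro.from_euler("z",-CY,degrees=True).apply(status.read_state()["ft_force"]))
    W=cloud(c).reshape(-1,3);L=Ro.from_euler("z",-CY,degrees=True).apply(W-CO)*1000
    if len(F)>2: continue
    for y in(50,-50):
        q=L[(abs(L[:,1]-y)<22)&(L[:,2]>60)&(L[:,2]<72)&(L[:,0]>-128)&(L[:,0]<-90)]
        l=L[(abs(L[:,1]-y)<40)&(abs(L[:,1]-y)>14)&(L[:,2]>47)&(L[:,2]<60)&(L[:,0]>120)&(L[:,0]<170)]
        sd=L[(abs(L[:,1]-y)<45)&(abs(L[:,1]-y)>14)&(L[:,2]>34)&(L[:,2]<60)&(L[:,0]>-10)&(L[:,0]<50)]
        print(n,y,"block top x",np.percentile(q[:,0],[5,50,95]).round(1) if len(q) else 0,"lip",np.percentile(l[:,0],[3,97]).round(1) if len(l) else 0,"saddle",np.percentile(sd[:,0],[3,97]).round(1) if len(sd) else 0)
    if n=="side":
        u,v=project(c,[cr(0,0,50)])[0].astype(int);cv2.imwrite("pics/hk.png",cv2.resize(c["image"][max(v-60,0):v+50,u-65:u+65,::-1],None,fx=5.4,fy=5.4,interpolation=2))
    h=L[(abs(L[:,1]-50)<14)&(L[:,2]>62)&(L[:,2]<100)&(L[:,0]>90)&(L[:,0]<160)];print("handle end",h[:,0].max().round(1) if len(h) else 0, len(h))
print(np.array(F).round(2).tolist(),np.mean(F,0))
E
```

```text
side 50 block top x [-122.3 -116.8 -111.3] lip [141.3 157.4] saddle [12.2 28.5]
side -50 block top x [-121.7 -115.3 -111.1] lip [140.6 156.4] saddle [11.3 31.1]
handle end 0 0
top 50 block top x [-120.2 -115.  -109.6] lip [156.2 157.9] saddle [14.  33.3]
top -50 block top x 0 lip 0 saddle 0
handle end 90.4 1
[[4.03, -0.02, -0.7], [3.85, -0.92, -1.25], [4.98, -0.01, -0.34], [4.83, -1.0, -0.64], [5.16, -0.44, -0.25], [4.63, -1.45, 0.1], [4.93, -0.33, -0.26], [4.9, 0.16, -0.44]] [ 4.66189312 -0.50108007 -0.4728642 ]
```

View pics/hk.png

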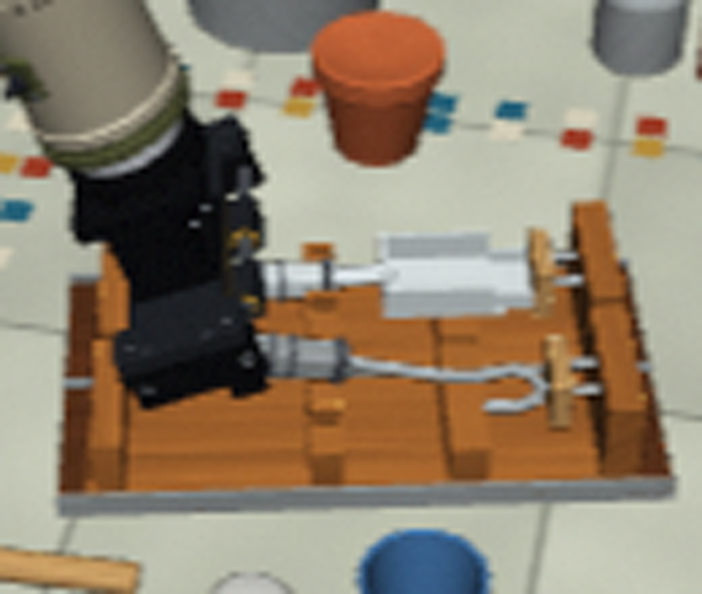

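The hook's claw presses the left block back at about (550,385). The averaged force is 4.9 N, so about 12 mm of travel. I push 1 mm further and then lower the handle.

jog_arm([
  [0, 0, 0, -1.1, 0, 0.4, -1],
  [0, -0.02, 0, 0.3, 0, 3.5, -1],
  [0, -0.037, 0, 1.5, 0, 6.6, -1],
  [0, -0.055, 0, 2.8, 0, 9.8, -1],
  [0, -0.072, 0, 4, 0, 12.8, -1],
  [0, -0.09, 0, 5.2, 0, 16, -1],
  [0, -0.107, 0, 6.4, 0, 19.2, -1],
  [0, -0.124, 0, 7.5, 0, 22.5, -1],
  [0, -0.135, 0, 8.3, 0, 24.5, -1],
  [0, -0.135, 0, 8.3, 0, 24.5, -1],
])

```text
time: 26.3
ee_pos: [0.553, -0.1548, 0.0342]
eef_rot: [0.964, 0.114, -0.239, 0.028]
ft_force: [5.4, 0.9, 1.0]
width: 0.0199
grip_force: 50.0
```

```bash
python3 fr.py 50 -112.5 40 0
```

```text
F cradle [ 5.43 -0.33  1.  ] grip 50.00142278528983
tip cradle [-113.1   50.3   41.4] tooltilt 0.2
[-0.0, -0.003, 0.001, 1.4, 0.4, 1.5]
```

jog_arm([
  [0, 0, 0, 0.3, 0.3, 0.6, -1],
  [0, -0.003, 0, 0.7, 0.3, 1.3, -1],
  [0, -0.003, 0, 0.7, 0.3, 1.3, -1],
  [0, -0.003, 0, 0.7, 0.3, 1.3, -1],
])

```text
time: 26.7
ee_pos: [0.5531, -0.1552, 0.0333]
eef_rot: [0.964, 0.114, -0.24, 0.028]
ft_force: [5.2, 0.9, 1.6]
width: 0.0193
grip_force: 50.0
```

```bash
python3 fr.py 50 -110 40 0
```

```text
F cradle [ 5.28 -0.29  1.64] grip 49.98398757627564
tip cradle [-113.    49.9   40.9] tooltilt 0.08
[-0.0, -0.001, 0.0, 3.1, -0.1, -0.4]
```

jog_arm([
  [0, 0, 0, 0.5, 0, -0.2, -1],
  [0, 0, 0, 0.9, 0, -0.4, -1],
  [0, 0, 0, 1.3, 0, -0.6, -1],
  [0, 0, 0, 1.7, 0, -0.8, -1],
  [0, 0, 0, 1.7, 0, -0.8, -1],
])

```text
time: 27.2
ee_pos: [0.5551, -0.155, 0.0335]
eef_rot: [0.964, 0.114, -0.239, 0.028]
ft_force: [4.1, 1.6, 1.0]
width: 0.0194
grip_force: 50.0
```

```bash
python3 fr.py 50 -110 40 0
```

```text
F cradle [4.34 0.56 0.98] grip 49.97995728626847
tip cradle [-111.    49.8   40.8] tooltilt 0.16
[-0.0, -0.003, -0.0, 1.5, -0.3, 0.7]
```

jog_arm([
  [0, 0, 0, 0.6, 0, -0.2, -1],
  [0, 0, 0, 1.1, 0, -0.4, -1],
  [0, 0, 0, 1.6, 0, -0.6, -1],
  [0, 0, 0, 1.6, 0, -0.6, -1],
  [0, 0, 0, 1.6, 0, -0.6, -1],
])

```text
time: 27.7
ee_pos: [0.5563, -0.1547, 0.0333]
eef_rot: [0.964, 0.114, -0.239, 0.028]
ft_force: [0.1, -0.3, 3.8]
width: 0.0195
grip_force: 50.0
```

```bash
python3 fr.py 50 -110 40 0
```

```text
F cradle [ 0.08 -0.29  3.81] grip 49.978497326374054
tip cradle [-109.8   49.7   40.8] tooltilt 0.11
[-0.0, -0.002, -0.0, 0.3, -0.3, 1.1]
```

jog_arm([
  [0, 0, 0, 0.4, 0, -0.2, -1],
  [0, 0, 0, 0.4, 0, -0.2, -1],
  [0, 0, 0, 0.2, 0, -0.2, 0],
  [0, 0, 0, 0.2, 0, -0.2, 0.2],
  [0, 0, 0, 0.2, 0, -0.2, 0.2],
  [0, 0, 0, 0.2, 0, -0.2, 0.2],
  [0, 0, 0, 0, 0, -15, 0.2],
  [0, 0, 0, 0, 0, -40, 0.2],
  [0, 0, 0, 0, 0, -80, 0.2],
  [0, 0, 0, 0, 0, -120, 0.2],
  [0, 0, 0, 0, 0, -150, 0.2],
  [0, 0, 0, 0, 0, -150, 0.2],
])

```text
time: 28.9
ee_pos: [0.6275, -0.1365, 0.1706]
eef_rot: [0.965, 0.114, -0.235, 0.028]
ft_force: [-0.1, -0.3, -0.2]
width: 0.0523
grip_force: 0.0
```

jog_arm([
  [0, 0, 0, 0, 0, -30, 0.2],
  [0, 0, 0, 0, 0, -50, 0.2],
  [0, 0, 0, 0, 0, -50, 0.2],
])

```text
time: 29.2
ee_pos: [0.6488, -0.1316, 0.2126]
eef_rot: [0.964, 0.114, -0.237, 0.028]
ft_force: [0.0, 0.4, 0.4]
width: 0.0524
grip_force: 0.0
```

```bash
python3 - <<'E'
from sim import *
for n in("side","top"):
    c=camera(n); W=cloud(c).reshape(-1,3);L=Ro.from_euler("z",-CY,degrees=True).apply(W-CO)*1000
    for y in(50,-50):
        q=L[(abs(L[:,1]-y)<9)&(L[:,2]>50)&(L[:,2]<64)&(L[:,0]>25)&(L[:,0]<130)]
        b=L[(abs(L[:,1]-y)<22)&(L[:,2]>60)&(L[:,2]<72)&(L[:,0]>-128)&(L[:,0]<-90)]
        print(n,y,"handle top",len(q),q.mean(0).round(1) if len(q) else 0,"slopes",[np.polyfit(q[:,0],q[:,k],1)[0].round(3) for k in(1,2)] if len(q)>5 else 0,"block",np.percentile(b[:,0],[50,95]).round(1) if len(b) else 0)
    if n=="side":
        u,v=project(c,[cr(0,0,50)])[0].astype(int);cv2.imwrite("pics/end.png",cv2.resize(c["image"][max(v-60,0):v+50,u-75:u+65,::-1],None,fx=5.4,fy=5.4,interpolation=2))
E
```

```text
side 50 handle top 128 [78.1 51.9 57.6] slopes [np.float64(0.019), np.float64(0.005)] block [-114.9 -110.1]
side -50 handle top 88 [ 79.4 -48.4  56. ] slopes [np.float64(-0.0), np.float64(0.002)] block [-117. -111.]
top 50 handle top 132 [92.9 51.4 57.6] slopes [np.float64(-0.045), np.float64(0.017)] block 0
top -50 handle top 0 0 slopes 0 block 0
```

View pics/end.png

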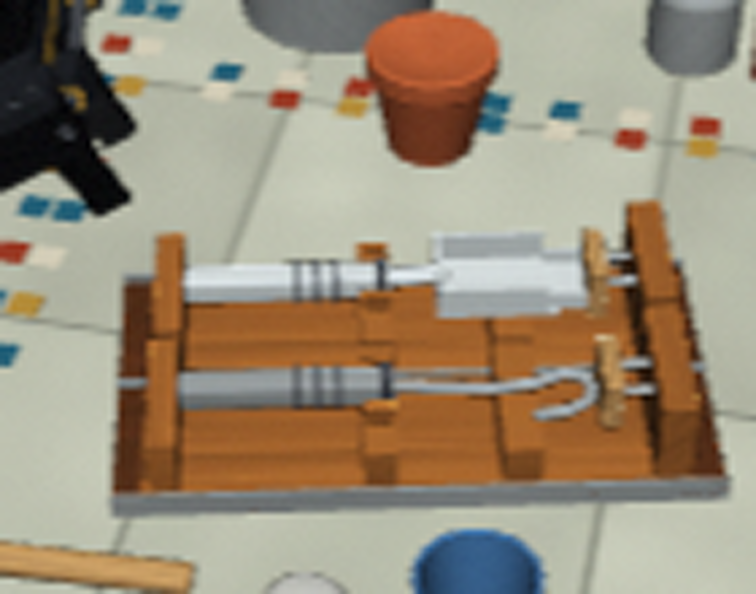

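Both tools lie flat between lip and block: handle ends at about (180,285) and (180,390), working ends against the pushed-back blocks at about (595,270) and (605,380). I hand the job in.

```bash
python3 -c "
from bench import order;print(order.close_job())"
```

```text
the job is handed in; nothing more can be done
None
```

I handed in the job: both tools lie flat in the cradle, hook in the left lane and scoop in the right (hollow up), each held behind its lip with its block pushed back about 10 mm. The robot was clear at about 29 s and no verdict came back.

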